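# Put the mosaic frieze sections on their own boards

### The job

Two of the mosaic sections have been laid on each other's boards, and the third is still clamped in the jig: put every section on the board whose fixed end piece shows its pattern, lying flat and square inside the black border. Lift the sprung clamp arm until it stays open before taking out the section under it, and leave the arm standing open. Set the sections down gently, face up, without dropping or tipping them.

Things in the scene. Friction and masses are not known exactly. Their poses are not given: they have to be found in the camera images.
- section_discs: Loose mosaic section, a stiff slab 100 x 50 x 26 mm (x, y, z), 0.18 to 0.29 kg, ivory tesserae with two round rose-pink discs (41 mm across, ivory centre), one behind the other along its length. Origin: centre of underside, x along its length, z up. Grip it across the 50 mm width. The three sections have the same outline and colours and differ only in pattern; end for end they are the same.
- section_stripes: Loose mosaic section, a stiff slab 100 x 50 x 26 mm (x, y, z), 0.18 to 0.29 kg, ivory tesserae with two narrow rose-pink stripes running along its whole length, near its long edges. Origin: centre of underside, x along its length, z up. Grip it across the 50 mm width. The three sections have the same outline and colours and differ only in pattern; end for end they are the same.
- section_bars: Loose mosaic section, a stiff slab 100 x 50 x 26 mm (x, y, z), 0.18 to 0.29 kg, ivory tesserae with three broad rose-pink bars (17 mm) running across its width. Origin: centre of underside, x along its length, z up. Grip it across the 50 mm width. The three sections have the same outline and colours and differ only in pattern; end for end they are the same.
- board_discs: Fixed cream board (x -70 to 130, y +-48, 10 mm thick). A black border (5 mm wide, 4 mm high) frames its bed, 120 x 70 mm inside. At x 68 to 118 a fixed 50 x 50 x 26 mm end piece shows the pattern that belongs here: one round rose-pink disc. Origin: under the bed's centre, bed floor 10 mm above; a section at home has its origin 10 mm above this, its length along board x.
- board_stripes: Fixed cream board (x -70 to 130, y +-48, 10 mm thick). A black border (5 mm wide, 4 mm high) frames its bed, 120 x 70 mm inside. At x 68 to 118 a fixed 50 x 50 x 26 mm end piece shows the pattern that belongs here: two narrow rose-pink stripes running lengthways (along the board's x). Origin: under the bed's centre, bed floor 10 mm above; a section at home has its origin 10 mm above this, its length along board x.
- board_bars: Fixed cream board (x -70 to 130, y +-48, 10 mm thick). A black border (5 mm wide, 4 mm high) frames its bed, 120 x 70 mm inside. At x 68 to 118 a fixed 50 x 50 x 26 mm end piece shows the pattern that belongs here: two broad rose-pink bars running across (along the board's y). Origin: under the bed's centre, bed floor 10 mm above; a section at home has its origin 10 mm above this, its length along board x.
- jig: Fixed clamping jig, plywood base 10 mm thick, x -60 to 145, y +-50 mm; stop strips 4 mm high at y 36 to 41 and x 60 to 65. Holds one section at the start, centred near the origin, length along x, underside at z 10. Origin: underside of base, below that section. Post to z 82; clamp hinge axis along y through x 115, z 70 mm; the arm reaches towards -x, its foot on the section's middle.
- clamp (a joint): Angle of the sprung clamp arm (rad): 0 = down on the section, growing as its grip rises and swings over towards jig +x; 1.8 = stop, standing open. Over-centre spring: let go below about 1.0 it snaps shut (5 N at the grip lifts it off, less as it rises); let go at 1.2 or more it swings on to the stop by itself and stays there.
- clamp_grip (a point): Centre of the black grip at the clamp arm's free end: a round bar 18 mm thick, 44 mm long, along jig y; pinched on its two ends it pivots between the fingers. Arm down, it is at x -35, y 0, z 85 mm in the jig's frame (49 mm above the section's top) and moves on a circle of 151 mm round the hinge. The arm below it is a flat bar 20 mm wide.

How it is judged:
By the outcome, as a careful person would: the job done as asked, in the order asked, and still so for the second after the job is handed in, with the robot touching nothing.
It also fails if it takes over 115 s, if anything falls off the work surface, if the arm or the gripper's body presses on something with over 40 N, if the wrist force passes 120 N, or if a joint passes its speed limit or range.

### The arm

A 6-joint arm with a two-finger parallel gripper is mounted at the origin on the work surface. World frame = base frame: x ahead of the robot, y to its left, z up, the work surface at z = 0. Lengths are in mm, angles in rad, forces in N, time in s.
With the tool pointing down it reaches from about 400 to 925 mm from the base axis. Payload 12.5 kg.
Tool frame: the origin (TCP) lies at the centre of the arm's flange, where the gripper is bolted on; the fingertips stand 190 mm ahead of it and the grasp point (between the pads) lies 171 mm ahead of it; y points along the fingers, z is the direction in which the jaws open and shut, and the axes are right-handed (so a half turn about y gives the same grasp; the last joint's range is limited). The gripper opens to 95 mm and grips with 3 to 60 N. Pads are 20 mm wide; open, the fingers measure 119 mm over their backs; the gripper's body (75 mm by 180 mm) begins 59 mm behind the grasp point.
Start: joints at [-1.266, 0.491, 1.559, -0, 1.092, -0.106], TCP at [249.608, -572.993, 404.761] pointing down, gripper open.
Joint ranges: [-3.1, 3.1], [-0.84, 2.19], [0.05, 2.79], [-1.13, 4.28], [0.06, 2.93], [-2.69, 2.69]. Speed limits (rad/s): [2.22, 2.22, 2.79, 3.14, 3.14, 3.14].

### API

Orientations are given as a rotation vector (axis times angle).
In Python, from station import env gives the robot as it stands. The module is installed in compiled form; this text tells all that it offers.
- The arm moves only by the tool step_arm, never from a script. Its argument "commands" is a list that holds one entry, the list of rows, each a list of 5 numbers: the shift along the tool's x, y, z in m, then the turn about the tool's y in degrees, then the closure, from -1 (fully open) to 1 (shut). A call has 1 to 5 rows; each row shifts and turns the commanded pose from where the row before left it, along the tool's axes as they then stand; what a row does not reach is not made up. A row lasts 1/8 s, in which the tool goes at most 62.5 mm and 10.7 degrees, less where a joint would pass 70% of its speed; a pose out of reach is approached as far as the arm can. A call is refused whole if a number of a shift passes 0.0625 or a number of a turn 10.7, either way. A call with a gripper value outside its range is refused whole. The fingers move at their own pace and stop on an object; "squeeze" is the grip in N (left out, the last holds). Time passes only in rows, so rows that do not move let the fingers close. It gives the time, the measured TCP pose, the force and the opening at its end, in the units of the state.
- env.read_state(): the state, without advancing time (a new reading comes with each control period).
- env.snapshot(name): name is "side" or "top"; returns a dict with "image" (480x640x3 uint8, red, green, blue), "camera_matrix" (3x3 intrinsics, pixels), "world_to_cam" (4x4, takes a point from world to camera coordinates). Camera axes: x right, y down, z forward; pixel columns grow to the right and rows downward; lengths in mm; the calibration is good to about 2 mm. A picture is of the moment at which its call begins. There is no depth.
- env.sign_off(): hands the job in, once; it reports no verdict.
The state is a dict: "clock": time; "qpos": joint angles; "dq": joint speeds; "effort": joint torques, N m; "tcp_pos": TCP position; "tool_rot": TCP orientation; "ft_force": force on the tool from outside, world axes, zero at the start; "moment": the same for the moment, N m; "width": opening from 0.0 (shut) to 1.0 (fully open).
Only numpy, scipy, OpenCV 4.12 (cv2) and the standard library are available. Lean on these libraries where they do the work, as an engineer would, in place of code of your own. Each camera call takes 0.05 s, during which the arm holds its last target.

## Working session

There is one attempt and no reset: what is moved stays moved. The work goes in short steps, Python scripts to look and compute and a tool call to move; the robot and the scene stay as the last step left them, time stands still between calls to the robot, and variables do not carry over. Pictures are saved under pics/ and viewed, and the job is handed in when it is done.

Besides the shell and the picture viewer there is one more tool, called as name(argument=value, ...), one argument or row to a line, values as JSON. step_arm: Moves the arm, as the interface text tells. Its arguments: {"type":"object","properties":{"commands":{"type":"array","items":{"type":"array","items":{"type":"array","items":{"type":"number"}}}},"squeeze":{"type":"number"}},"required":["commands"]}

```bash
mkdir -p pics
python3 - <<'E'
from station import env
import cv2,numpy as np
print(env.read_state())
for n in ("side","top"):
    s=env.snapshot(n); cv2.imwrite(f"pics/{n}0.png",s["image"][:,:,::-1]); np.savez(f"{n}0.npz",**s)
    print(n,s["camera_matrix"],s["world_to_cam"])
E
ls
```

```text
{'clock': 0.0, 'qpos': array([-1.26559632e+00,  4.91558484e-01,  1.55948182e+00,  8.23665588e-06,
        1.09171057e+00, -1.05591247e-01]), 'dq': array([-0.00016184,  0.00015779,  0.00139975,  0.0002265 ,  0.0004336 ,
        0.00041447]), 'effort': array([ 2.32571729e-04, -6.12649155e+01, -2.58181661e+01,  6.91829086e-02,
        4.82070073e-02, -9.98970881e-05]), 'tcp_pos': array([ 249.59740166, -572.94950757,  404.15114928]), 'tool_rot': array([-0.415791  ,  1.99645964, -1.99410931]), 'ft_force': array([-0.05740739,  0.27040725, -0.48751207]), 'moment': array([ 0.03593397,  0.0036884 , -0.00372221]), 'width': 1.0029494188638548}
side [[572.2457726    0.         325.19595618]
 [  0.         572.2457726  231.50963928]
 [  0.           0.           1.        ]] [[-9.81465035e-01 -1.90814472e-01  1.77826291e-02  5.53813905e+02]
 [-1.56717827e-01  7.45740436e-01 -6.47542064e-01  1.20113959e+02]
 [ 1.10299171e-01 -6.38326749e-01 -7.61822193e-01  1.17091450e+03]
 [ 0.00000000e+00  0.00000000e+00  0.00000000e+00  1.00000000e+00]]
top [[519.69808902   0.         325.97161895]
 [  0.         519.69808902 234.19162102]
 [  0.           0.           1.        ]] [[ 1.37172138e-02 -9.99860723e-01 -9.50649072e-03  1.75395221e+00]
 [-9.97977632e-01 -1.30999784e-02 -6.22015735e-02  5.40335347e+02]
 [ 6.20683754e-02  1.03404974e-02 -9.98018332e-01  1.12970069e+03]
 [ 0.00000000e+00  0.00000000e+00  0.00000000e+00  1.00000000e+00]]
pics
side0.npz
top0.npz
```

View pics/side0.png

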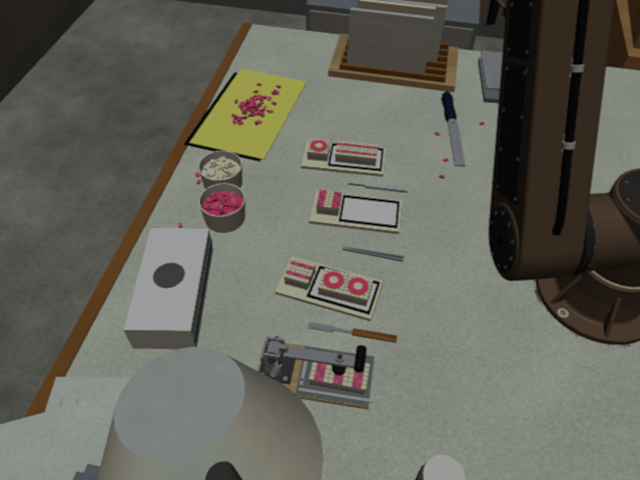

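View pics/top0.png

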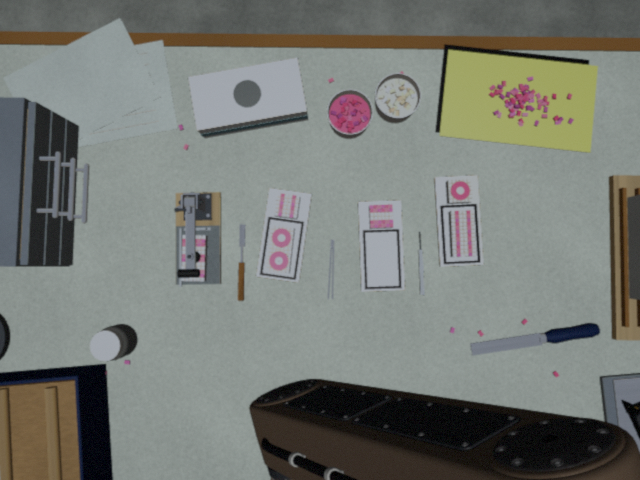

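Run:
```python
import cv2,numpy as np
from scipy.spatial.transform import Rotation as R
print(R.from_rotvec([-0.415791,1.99645964,-1.99410931]).as_matrix().round(3))
s=cv2.imread("pics/side0.png");t=cv2.imread("pics/top0.png")
cv2.imwrite("pics/t1.png",cv2.resize(t[165:305,160:330],None,fx=4,fy=4,interpolation=cv2.INTER_CUBIC)) 
cv2.imwrite("pics/t2.png",cv2.resize(t[165:305,330:500],None,fx=4,fy=4,interpolation=cv2.INTER_CUBIC))
cv2.imwrite("pics/s1.png",cv2.resize(s[250:410,250:420],None,fx=3.7,fy=3.7,interpolation=cv2.INTER_CUBIC))
cv2.imwrite("pics/s2.png",cv2.resize(s[130:250,280:430],None,fx=4,fy=4,interpolation=cv2.INTER_CUBIC))
```

```text
[[-0.917 -0.     0.399]
 [-0.399  0.001 -0.917]
 [-0.    -1.    -0.001]]
```

View pics/t1.png

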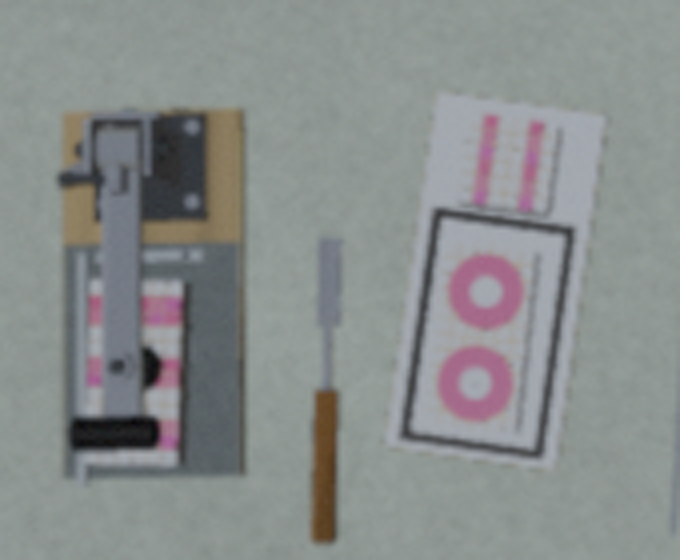

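View pics/t2.png

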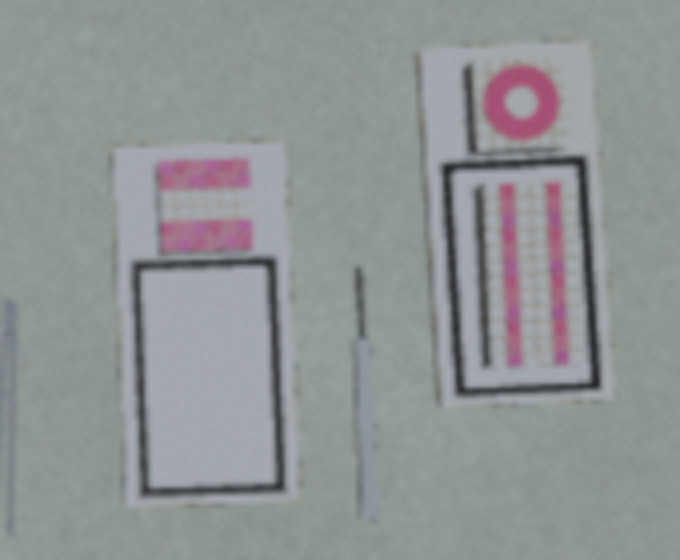

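View pics/s1.png

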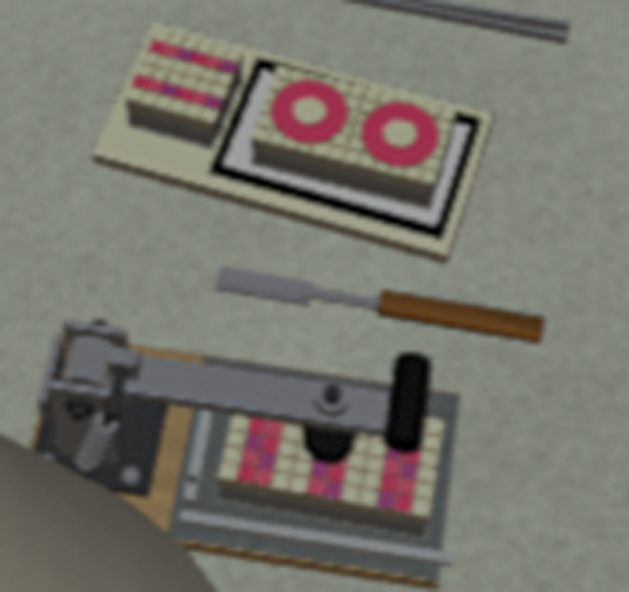

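View pics/s2.png

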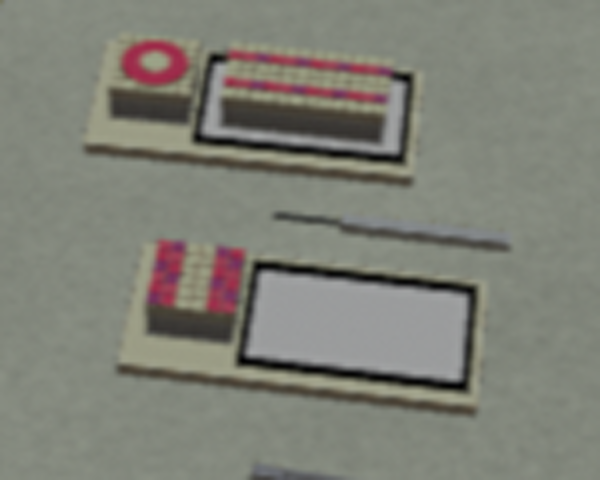

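```bash
cat > h.py <<'E'
import numpy as np
from scipy.optimize import least_squares
C={n:np.load(f"{n}0.npz") for n in("side","top")}
def proj(n,P,c=None):
    c=c or C[n]; P=np.atleast_2d(P).astype(float)
    q=P@c["world_to_cam"][:3,:3].T+c["world_to_cam"][:3,3]; q=q@c["camera_matrix"].T
    return q[:,:2]/q[:,2:]
def crop(p,off,f): return (np.array(p,float)+.5)/f-.5+np.array(off)
def tri(pt,ps):
    r=least_squares(lambda X:np.r_[proj("top",X)[0]-pt,proj("side",X)[0]-ps],[500,0,20.]); return r.x,np.abs(r.fun).max()
def onz(n,p,z):
    return least_squares(lambda X:proj(n,[X[0],X[1],z])[0]-p,[500,0.]).x
E
python3 - <<'E'
from h import *
T1=lambda p:crop(p,(160,165),4);T2=lambda p:crop(p,(330,165),4)
S1=lambda p:crop(p,(250,250),3.7);S2=lambda p:crop(p,(280,130),4)
B={"stripes":(T1,S1,[(435,209),(576,229),(543,456),(401,436)],[(213,173),(256,60),(480,118),(441,237)]),
"bars":(T2,S2,[(133,262),(275,259),(285,490),(142,495)],[(238,364),(251,262),(480,285),(470,388)]),
"discs":(T2,S2,[(442,163),(584,157),(600,385),(457,394)],[(194,140),(206,52),(412,72),(405,160)])}
M=np.array([(65,40),(65,-40),(-65,-40),(-65,40)])
def fit(P,M,three=True):
    z0=14
    return P
for k,(ft,fs,t,s) in B.items():
    print(k)
    for a,b in zip(t,s): 
        X,e=tri(ft(a),fs(b)); print("  tri",X.round(1),round(e,2))
    t=np.array([ft(a) for a in t]);s=np.array([fs(a) for a in s])
    def model(p): 
        c,q=np.cos(p[2]),np.sin(p[2]); return np.c_[p[0]+c*M[:,0]-q*M[:,1],p[1]+q*M[:,0]+c*M[:,1],np.full(4,p[3])]
    for name,f in(("both",lambda p:np.r_[proj("top",model(p))-t,proj("side",model(p))-s].ravel()),("top z14",lambda p:(proj("top",model([*p[:3],14]))-t).ravel()),("side z14",lambda p:(proj("side",model([*p[:3],14]))-s).ravel())):
        r=least_squares(f,[500,0,0,14.]);print("  ",name,r.x.round(3),"maxres",np.abs(r.fun).max().round(2))
print("discs sec",[tri(T1(a),S1(b)) for a,b in(((487,291),(310,110)),((476,384),(400,133)))])
print("stripes sec",[tri(T2(a),S2(b)) for a,b in(((507,183),(225,83)),((515,366),(387,99)),((554,182),(228,54)),((561,364),(390,70)))])
print("grip",[tri(T1(a),S1(b)) for a,b in(((70,433),(403,445)),((158,432),(412,357)))])
print("bars sec near",[tri(T1(a),S1(b)) for a,b in(((85,466),(430,520)),((181,465),(447,420)))])
print("bars sec top z36",[onz("top",T1(a),36).round(1) for a in((85,466),(181,465),(184,280),(90,280))])
print("jig z10",[onz("top",T1(a),10).round(1) for a in((63,112),(243,109),(243,474),(66,476))])
E
```

```text
stripes
  tri [575.8 138.2   5.8] 0.97
  tri [567.   59.3   6.3] 0.34
  tri [439.3  75.3   9. ] 0.97
  tri [449.3 154.3   7.2] 0.93
   both [ 5.07860e+02  1.06614e+02 -1.21000e-01  6.62900e+00] maxres 1.57
   top z14 [ 5.09377e+02  1.06200e+02 -1.27000e-01  1.40000e+01] maxres 0.8
   side z14 [ 5.05865e+02  1.11381e+02 -1.14000e-01  1.40000e+01] maxres 1.07
bars
  tri [549.  -73.    6.4] 0.91
  tri [ 553.6 -151.8    6.8] 0.07
  tri [ 423.9 -157.5   10.2] 1.04
  tri [420.3 -78.9   9.8] 0.86
   both [ 4.86623e+02 -1.15412e+02  5.40000e-02  8.07700e+00] maxres 1.17
   top z14 [ 4.88095e+02 -1.14691e+02  4.60000e-02  1.40000e+01] maxres 0.75
   side z14 [ 4.84686e+02 -1.10190e+02  6.60000e-02  1.40000e+01] maxres 0.56
discs
  tri [ 606.7 -244.2    8.4] 0.82
  tri [ 612.2 -322.2   10.8] 0.1
  tri [ 484.7 -330.4   11. ] 0.74
  tri [ 478.7 -252.1    9.6] 0.72
   both [ 5.45599e+02 -2.87543e+02  6.90000e-02  9.39100e+00] maxres 1.3
   top z14 [ 5.4650e+02 -2.8621e+02  6.5000e-02  1.4000e+01] maxres 0.87
   side z14 [ 5.43593e+02 -2.82857e+02  7.70000e-02  1.40000e+01] maxres 0.71
discs sec [
[... 406 characters left out ...]
545]), np.float64(0.31097417852720355)), (array([ 496.03430043, -302.89875776,   34.04525066]), np.float64(0.42569690214639877))]
grip [(array([449.28781665, 315.61726905,  83.78397164]), np.float64(1.1708616848734437)), (array([451.44503143, 270.20832575,  82.91922207]), np.float64(0.6760282907562782))]
bars sec near [(array([431.40435405, 323.01506018,  29.3965626 ]), np.float64(0.759030944244671)), (array([431.61112736, 270.6296032 ,  29.49365758]), np.float64(1.2534032866018379))]
bars sec top z36 [array([433.3, 321.2]), array([434.5, 269.2]), array([534.7, 270.4]), array([534. , 321.6])]
jig z10 [array([629.4, 347.2]), array([632.3, 246.4]), array([429.3, 241. ]), array([426.8, 339.1])]
```

```bash
cat > plan.py <<'E'
import sys,json,numpy as np
from station import env
from scipy.spatial.transform import Rotation as R
# plan.py closure step "x,y,zg,jawdeg" ...   zg = grasp point height
def go(cl,step,wps,maxturn=10.5):
    s=env.read_state(); p=s["tcp_pos"].copy(); M=R.from_rotvec(s["tool_rot"]).as_matrix()
    a=np.degrees(np.arctan2(M[1,2],M[0,2]))
    print("now t=%.2f"%s["clock"],"grasp",(p-[0,0,171]).round(1),"jaw %.2f"%a,"F",s["ft_force"].round(1),"w %.3f"%s["width"],"q1,q6",s["qpos"][[0,5]].round(2))
    rows=[]
    for w in wps:
        t=np.array([w[0],w[1],w[2]+171]); da=(w[3]-a+180)%360-180
        n=max(1,int(np.ceil(max(np.linalg.norm(t-p)/step,abs(da)/maxturn))))
        d=(t-p)/n
        for i in range(n):
            r=np.radians(a); z=np.array([np.cos(r),np.sin(r),0]); y=np.array([0,0,-1.]); x=np.cross(y,z)
            row=[round(float(d@x)/1000,4),round(float(d@y)/1000,4),round(float(d@z)/1000,4),round(-da/n,2),cl]
            rows.append(row); p=p+(row[0]*x+row[1]*y+row[2]*z)*1000; a-=row[3]
    for i in range(0,len(rows),5): print(json.dumps([rows[i:i+5]]))
if __name__=="__main__":
    go(float(sys.argv[1]),float(sys.argv[2]),[tuple(map(float,w.split(","))) for w in sys.argv[3:]])
E
python3 plan.py -1 58 480,-420,233,-75 470,293,200,-88
```

```text
now t=0.10 grasp [ 249.6 -573.   233.2] jaw -66.46 F [ 0.5  0.6 -0.1] w 0.999 q1,q6 [-1.27 -0.11]
[[[-0.0545, 0.0, -0.0096, 1.71, -1.0], [-0.0542, 0.0, -0.0113, 1.71, -1.0], [-0.0538, 0.0, -0.0129, 1.71, -1.0], [-0.0534, 0.0, -0.0145, 1.71, -1.0], [-0.0529, 0.0, -0.0161, 1.71, -1.0]]]
[[[-0.0134, 0.0026, -0.0532, 1.0, -1.0], [-0.0125, 0.0026, -0.0534, 1.0, -1.0], [-0.0116, 0.0026, -0.0536, 1.0, -1.0], [-0.0106, 0.0026, -0.0538, 1.0, -1.0], [-0.0097, 0.0026, -0.054, 1.0, -1.0]]]
[[[-0.0087, 0.0026, -0.0541, 1.0, -1.0], [-0.0078, 0.0026, -0.0543, 1.0, -1.0], [-0.0069, 0.0026, -0.0544, 1.0, -1.0], [-0.0059, 0.0026, -0.0545, 1.0, -1.0], [-0.005, 0.0026, -0.0546, 1.0, -1.0]]]
[[[-0.004, 0.0026, -0.0547, 1.0, -1.0], [-0.003, 0.0026, -0.0548, 1.0, -1.0], [-0.0021, 0.0026, -0.0548, 1.0, -1.0]]]
```

step_arm(
  commands=[
    [[-0.054, 0, -0.01, 1.7, -1], [-0.054, 0, -0.011, 1.7, -1], [-0.054, 0, -0.013, 1.7, -1], [-0.053, 0, -0.014, 1.7, -1], [-0.053, 0, -0.016, 1.7, -1]],
  ],
)

```text
clock: 0.72
tcp_pos: [480.7, -419.4, 404.5]
tool_rot: [-0.274, 2.082, -2.082]
ft_force: [0.4, -1.1, 0.2]
width: 0.998
```

step_arm(
  commands=[
    [[-0.013, 0.003, -0.053, 1, -1], [-0.0125, 0.003, -0.053, 1, -1], [-0.0115, 0.003, -0.053, 1, -1], [-0.0105, 0.003, -0.054, 1, -1], [-0.01, 0.002, -0.054, 1, -1]],
  ],
)

```text
clock: 1.35
tcp_pos: [474.8, -145.7, 390.5]
tool_rot: [-0.186, 2.13, -2.13]
ft_force: [0.2, 0.2, 0.7]
width: 0.998
```

step_arm(
  commands=[
    [[-0.009, 0.003, -0.054, 1, -1], [-0.008, 0.003, -0.054, 1, -1], [-0.007, 0.003, -0.054, 1, -1], [-0.006, 0.002, -0.054, 1, -1], [-0.005, 0.002, -0.054, 1, -1]],
  ],
)

```text
clock: 1.98
tcp_pos: [471.8, 126.7, 377.6]
tool_rot: [-0.095, 2.177, -2.177]
ft_force: [0.5, -0.4, 0.1]
width: 0.999
```

```bash
python3 plan.py -1 50 470,293,180,-88 450,293,140,-88
python3 - <<'E'
from station import env
print(env.read_state()["qpos"])
E
```

```text
now t=1.98 grasp [471.8 126.7 206.6] jaw -85.00 F [ 0.5 -0.4  0.1] w 0.999 q1,q6 [0.13 1.61]
[[[-0.0032, 0.0066, -0.0415, 0.75, -1.0], [-0.0026, 0.0066, -0.0415, 0.75, -1.0], [-0.0021, 0.0066, -0.0415, 0.75, -1.0], [-0.0016, 0.0066, -0.0415, 0.75, -1.0], [0.02, 0.0402, -0.0007, 0.0, -1.0]]]
[ 1.27063864e-01  3.32603304e-01  1.91834811e+00 -1.37521014e-04
  8.90717482e-01  1.61066980e+00]
```

step_arm(
  commands=[
    [[-0.003, 0.007, -0.0415, 0.7, -1], [-0.0025, 0.007, -0.0415, 0.8, -1], [-0.002, 0.006, -0.0415, 0.7, -1], [-0.0015, 0.006, -0.0415, 0.8, -1], [0.02, 0.04, 0, 0, -1]],
  ],
)

```text
clock: 2.6
tcp_pos: [450.0, 292.8, 312.2]
tool_rot: [-0.036, 2.203, -2.198]
ft_force: [0.1, -0.2, -1.9]
width: 0.999
```

```bash
cat > look.py <<'E'
import sys,cv2,numpy as np
from station import env
# look.py tag  side x0 y0 x1 y1 f | top ...
tag=sys.argv[1]
a=sys.argv[2:]
while a:
    n=a[0];x0,y0,x1,y1=map(int,a[1:5]);f=float(a[5]);a=a[6:]
    s=env.snapshot(n);np.savez(f"{tag}_{n}.npz",**s)
    cv2.imwrite(f"pics/{tag}_{n}.png",cv2.resize(s["image"][y0:y1,x0:x1,::-1],None,fx=f,fy=f,interpolation=cv2.INTER_CUBIC))
E
python3 plan.py -1 50 450,293,83,-88
python3 look.py g1 side 230 240 430 420 3 top 130 140 330 320 3
```

```text
now t=2.60 grasp [450.  292.8 141.2] jaw -87.85 F [ 0.1 -0.2 -1.9] w 0.999 q1,q6 [0.45 1.99]
[[[0.0, 0.0291, -0.0001, 0.08, -1.0], [0.0, 0.0291, -0.0001, 0.08, -1.0]]]
```

View pics/g1_side.png

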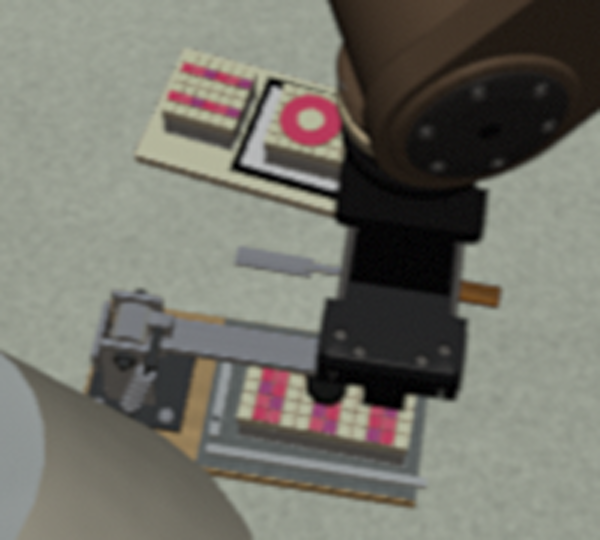

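View pics/g1_top.png

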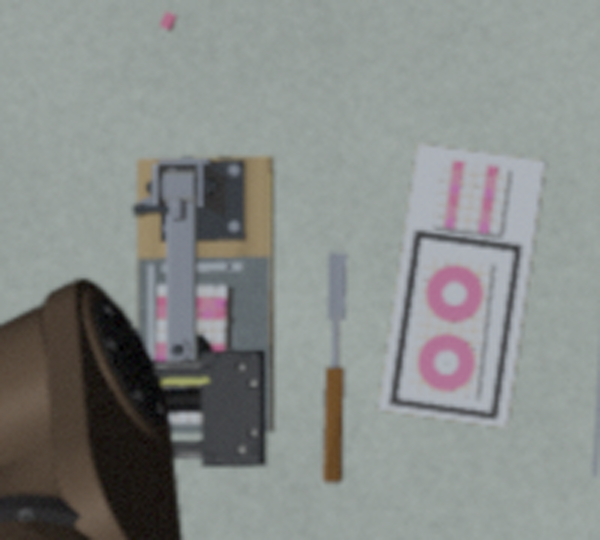

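Run:
```python
from h import *
P=np.array([(450,293+y,122+dz) for y in(47,53,59) for dz in(0,)])
print(((proj("side",P)+.5-[230,240])*3))
print("x±10",((proj("side",[(440,345,122),(460,345,122)])+.5-[230,240])*3))
print("body -y end top",((proj("top",[(450,293-90,200+z) for z in(0,30,60)])+.5-[130,140])*3))
print("body x", ((proj("top",[(450+s*37.5,293-90,200) for s in(-1,1)])+.5-[130,140])*3))
```

```text
[[380.31224417 398.61199035]
 [378.53840155 408.86835933]
 [376.74951047 419.21173861]]
x±10 [[397.53829991 410.64630474]
 [360.17727889 403.66808155]]
body -y end top [[269.60516986 407.72360383]
 [258.83321734 408.57587154]
 [247.34475345 409.48482901]]
body x [[267.9906682  468.94268428]
 [271.21186262 346.80062326]]
```

Run:
```python
from h import *
T1=lambda p:crop(p,(160,165),4);S1=lambda p:crop(p,(250,250),3.7)
print(onz("top",T1((114,432.5)),87),onz("side",S1((407.5,402)),87))
print(onz("top",T1((70,433)),87),onz("top",T1((158,432)),87))
```

```text
[452.33113174 292.03557108] [448.94093834 295.62858552]
[451.75829272 314.8199412 ] [452.90375744 269.25968582]
```

step_arm(
  commands=[
    [[-0.002, 0.02, 0, 0, -1], [0, 0.02, 0, 0, -1], [0, 0.017, 0.001, 0, -1], [0, 0, 0, 0, 0.0], [0, 0, 0, 0, 0.0]],
  ],
)

```text
clock: 3.32
tcp_pos: [452.3, 289.4, 255.8]
tool_rot: [-0.037, 2.204, -2.203]
ft_force: [-0.2, -0.5, 0.5]
width: 0.845
```

```bash
python3 plan.py 1 50 452,292,84,-88
python3 look.py g2 side 230 240 430 420 3
```

```text
now t=3.33 grasp [452.3 289.4  84.8] jaw -87.99 F [-0.2 -0.5  0.5] w 0.845 q1,q6 [0.45 1.98]
[[[0.0002, 0.0008, -0.0026, 0.01, 1.0]]]
```

View pics/g2_side.png

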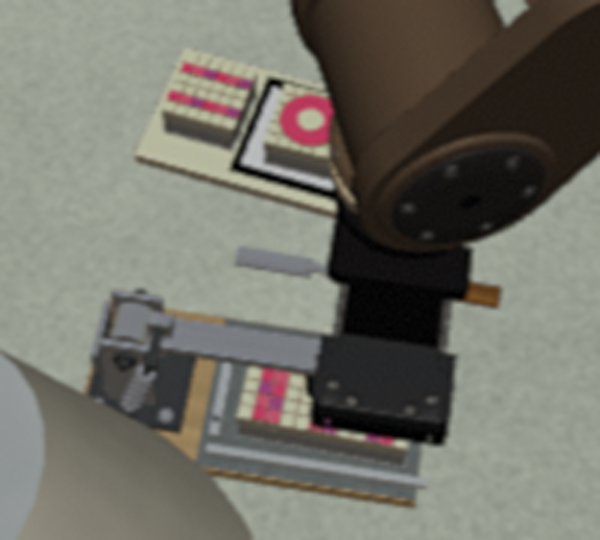

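step_arm(
  commands=[
    [[0, 0, -0.0025, 0, 0.0], [0, 0, 0, 0, 0.3], [0, 0, 0, 0, 0.3]],
  ],
  squeeze=20,
)

```text
clock: 3.75
tcp_pos: [451.6, 292.1, 254.9]
tool_rot: [-0.039, 2.203, -2.203]
ft_force: [-1.7, 12.2, 0.3]
width: 0.487
```

step_arm(
  commands=[
    [[0, 0, 0, 0, 1], [0, 0, 0, 0, 1], [0, 0, 0, 0, 1]],
  ],
  squeeze=20,
)

```text
clock: 4.12
tcp_pos: [451.5, 293.1, 254.8]
tool_rot: [-0.038, 2.205, -2.201]
ft_force: [-2.4, 13.1, -1.0]
width: 0.461
```

step_arm(
  commands=[
    [[0, 0, -0.0015, 0, 1], [-0.0022, -0.015, 0, 0, 1], [-0.0037, -0.0146, 0, 0, 1]],
  ],
)

```text
clock: 4.5
tcp_pos: [457.6, 293.8, 284.9]
tool_rot: [-0.04, 2.204, -2.204]
ft_force: [1.4, 3.4, -7.4]
width: 0.46
```

step_arm(
  commands=[
    [[-0.0052, -0.0142, 0, 0, 1], [-0.0066, -0.0136, 0, 0, 1], [-0.0079, -0.0129, 0, 0, 1]],
  ],
)

```text
clock: 4.88
tcp_pos: [477.1, 294.4, 325.9]
tool_rot: [-0.04, 2.204, -2.204]
ft_force: [1.6, 3.4, -7.9]
width: 0.459
```

step_arm(
  commands=[
    [[-0.0091, -0.012, 0, 0, 1], [-0.0103, -0.011, 0, 0, 1], [-0.0113, -0.01, 0, 0, 1], [-0.0123, -0.0088, 0, 0, 1]],
  ],
)

```text
clock: 5.38
tcp_pos: [520.8, 296.0, 367.6]
tool_rot: [-0.039, 2.203, -2.204]
ft_force: [-1.8, 1.3, -2.9]
width: 0.46
```

step_arm(
  commands=[
    [[-0.0131, -0.0075, 0, 0, 1], [-0.0138, -0.0062, 0, 0, 1], [-0.0143, -0.0048, 0, 0, 1], [-0.0147, -0.0033, 0, 0, 1]],
  ],
)

```text
clock: 5.88
tcp_pos: [577.2, 297.8, 389.6]
tool_rot: [-0.037, 2.203, -2.203]
ft_force: [0.4, 2.0, -0.3]
width: 0.458
```

```bash
python3 look.py g3 side 180 200 430 420 3
```

```text
(no output)
```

View pics/g3_side.png

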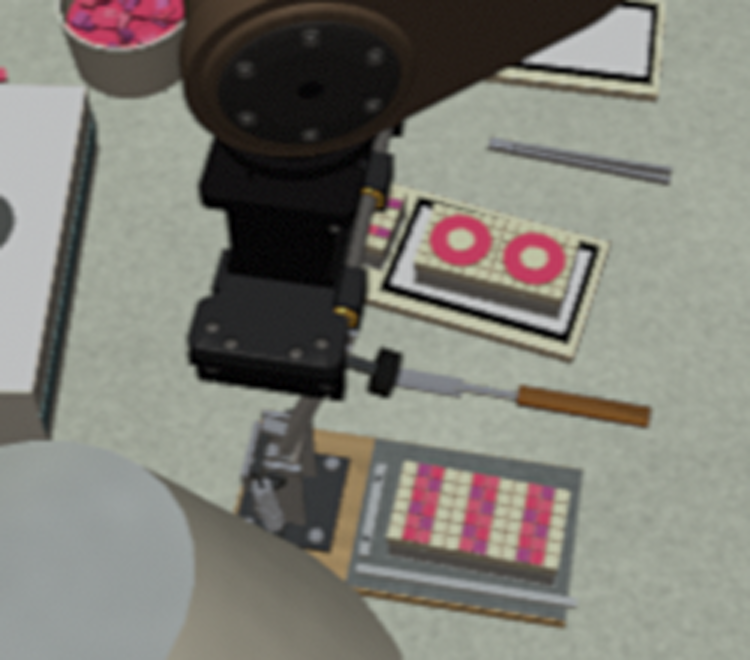

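step_arm(
  commands=[
    [[-0.015, -0.0018, 0, 0, 1], [-0.0151, -0.0003, 0, 0, 1], [-0.015, 0.0012, 0, 0, 1], [0, 0, 0, 0, 1]],
  ],
)

```text
clock: 6.42
tcp_pos: [622.6, 299.2, 390.4]
tool_rot: [-0.034, 2.202, -2.201]
ft_force: [3.6, -0.3, 7.3]
width: 0.458
```

step_arm(
  commands=[
    [[0, 0, 0, 0, -1], [0, 0, 0, 0, -1], [0, 0, 0, 0, -1], [0, 0, 0, 0, -1], [0.0, -0.03, 0, 0, -1]],
  ],
)

```text
clock: 7.05
tcp_pos: [621.0, 299.6, 417.6]
tool_rot: [-0.044, 2.204, -2.207]
ft_force: [0.1, 0.2, 0.2]
width: 0.93
```

step_arm(
  commands=[
    [[0.03, -0.03, 0, 0, -1], [0.04, 0, 0, 0, -1], [0.04, 0, 0, 0, -1]],
  ],
)

```text
clock: 7.42
tcp_pos: [509.8, 295.5, 449.8]
tool_rot: [-0.038, 2.203, -2.203]
ft_force: [0.2, -0.7, 1.2]
width: 0.999
```

```bash
python3 look.py g4 side 180 200 430 420 3
```

```text
(no output)
```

View pics/g4_side.png

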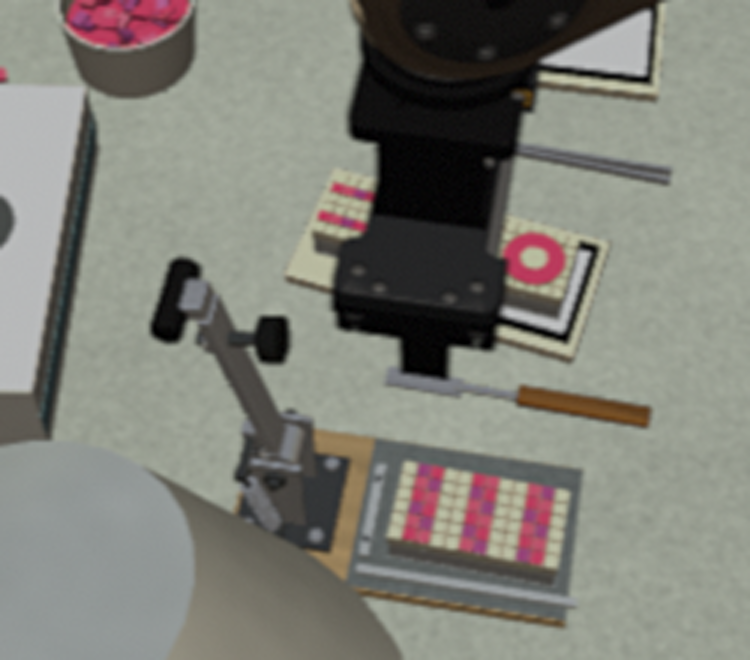

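```bash
cat >> h.py <<'E'
def pose(n,pix,M,z,c=None):
    M=np.array(M,float);pix=np.array(pix)
    def model(p):
        co,q=np.cos(p[2]),np.sin(p[2]); return np.c_[p[0]+co*M[:,0]-q*M[:,1],p[1]+q*M[:,0]+co*M[:,1],np.full(len(M),z)]
    r=least_squares(lambda p:(proj(n,model(p),c)-pix).ravel(),[500,0,0.]); return r.x.round(3),np.abs(r.fun).max().round(2)
SEC=[(50,25),(50,-25),(-50,-25),(-50,25)]
E
python3 - <<'E'
from h import *
G=lambda p:crop(p,(180,200),3)
T1=lambda p:crop(p,(160,165),4);S1=lambda p:crop(p,(250,250),3.7);T2=lambda p:crop(p,(330,165),4);S2=lambda p:crop(p,(280,130),4)
print("bars sec side",pose("side",[G(p) for p in((388,540),(407,458),(572,487),(557,570))],SEC,36))
print("bars sec top",pose("top",[T1(p) for p in((90,280),(184,280),(181,465),(85,466))],SEC,36))
D=[(24,0),(-24,0)]
print("discs top",[onz("top",T1(p),36).round(1) for p in((487,291),(476,384))],"side",[onz("side",S1(p),36).round(1) for p in((310,110),(400,133))])
print("stripes top",[onz("top",T2(p),36).round(1) for p in((507,183),(515,366),(554,182),(561,364))],"side",[onz("side",S2(p),36).round(1) for p in((225,83),(387,99),(228,54),(390,70))])
E
python3 plan.py -1 40 486,296,120,-88.3
```

```text
bars sec side (array([4.80474e+02, 2.99150e+02, 5.00000e-03]), np.float64(1.14))
bars sec top (array([4.8412e+02, 2.9561e+02, 1.0000e-02]), np.float64(0.52))
discs top [array([530.9, 105.5]), array([480.4, 110.5])] side [array([527.3, 108. ]), array([477.8, 113. ])]
stripes top [array([ 594.6, -273.5]), array([ 495.4, -277.6]), array([ 595.4, -298.9]), array([ 496.8, -302.4])] side [array([ 590.8, -268. ]), array([ 493.1, -274.3]), array([ 593.7, -294.3]), array([ 494.9, -300.7])]
now t=7.47 grasp [506.1 295.5 279. ] jaw -87.91 F [0.9 2.3 1.5] w 0.998 q1,q6 [0.42 1.95]
[[[0.004, 0.0318, -0.0002, 0.08, -1.0], [0.004, 0.0318, -0.0002, 0.08, -1.0], [0.004, 0.0318, -0.0002, 0.08, -1.0], [0.004, 0.0318, -0.0002, 0.08, -1.0], [0.004, 0.0318, -0.0002, 0.08, -1.0]]]
```

step_arm(
  commands=[
    [[0.004, 0.032, 0, 0.4, -1], [0.004, 0.032, 0, 0.4, -1], [0.004, 0.032, 0, 0.4, -1], [0.005, 0.032, -0.001, 0.4, -1], [0.005, 0.032, -0.001, 0.1, -1]],
  ],
)

```text
clock: 8.1
tcp_pos: [488.9, 297.2, 288.6]
tool_rot: [-0.006, 2.218, -2.218]
ft_force: [0.9, -0.5, -0.7]
width: 0.998
```

```bash
python3 plan.py -1 22 483.5,297.3,37,-89.6
```

```text
now t=8.10 grasp [488.9 297.2 117.6] jaw -89.67 F [ 0.9 -0.5 -0.7] w 0.998 q1,q6 [0.43 2.  ]
[[[0.0014, 0.0202, -0.0, -0.02, -1.0], [0.0014, 0.0202, -0.0, -0.02, -1.0], [0.0014, 0.0202, -0.0, -0.02, -1.0], [0.0014, 0.0202, -0.0, -0.02, -1.0]]]
```

step_arm(
  commands=[
    [[0.001, 0.02, 0, 0, -1], [0.001, 0.02, 0, 0, -1], [0.0015, 0.02, 0, 0, -1], [0.001, 0.01, 0, 0, -1], [0, 0, 0, 0, -1]],
  ],
)

```text
clock: 8.72
tcp_pos: [484.6, 297.2, 219.2]
tool_rot: [-0.007, 2.218, -2.219]
ft_force: [-0.8, 0.2, 0.4]
width: 1.003
```

```bash
python3 plan.py -1 22 483.5,297.3,36.5,-89.6;python3 look.py g5 side 250 300 410 420 4
```

```text
now t=8.72 grasp [484.6 297.2  48.2] jaw -89.66 F [-0.8  0.2  0.4] w 1.003 q1,q6 [0.43 2.  ]
[[[0.0011, 0.0117, -0.0001, -0.06, -1.0]]]
```

View pics/g5_side.png

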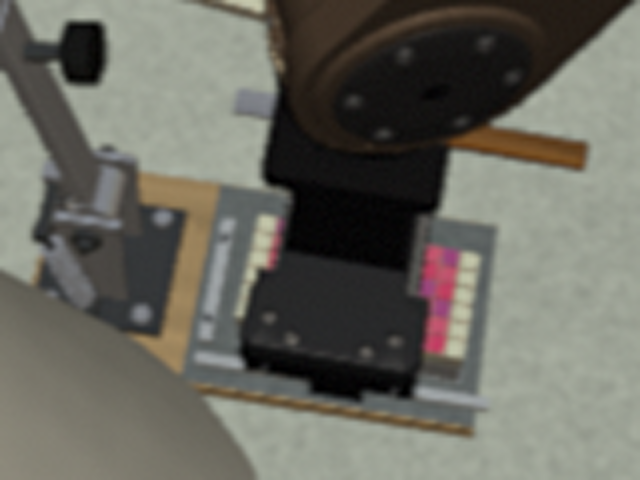

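step_arm(
  commands=[
    [[0.001, 0.006, 0, 0, -1], [0, 0.005, 0, 0, -1], [0, 0, 0, 0, 0.1]],
  ],
  squeeze=25,
)

```text
clock: 9.15
tcp_pos: [483.6, 297.1, 208.2]
tool_rot: [-0.007, 2.218, -2.219]
ft_force: [0.3, 0.3, -0.2]
width: 0.942
```

step_arm(
  commands=[
    [[0, 0, 0, 0, 1], [0, 0, 0, 0, 1], [0, 0, 0, 0, 1], [0, 0, 0, 0, 1]],
  ],
  squeeze=25,
)

```text
clock: 9.65
tcp_pos: [483.6, 297.2, 208.6]
tool_rot: [-0.006, 2.219, -2.218]
ft_force: [0.1, 1.9, 0.4]
width: 0.527
```

step_arm(
  commands=[
    [[0, -0.005, 0, 0, 1], [0, -0.015, 0, 0, 1], [0, -0.025, 0, 0, 1], [0, -0.025, 0, 0, 1]],
  ],
)

```text
clock: 10.15
tcp_pos: [483.5, 297.1, 280.1]
tool_rot: [-0.006, 2.218, -2.218]
ft_force: [0.8, 0.2, -2.4]
width: 0.523
```

```bash
python3 plan.py 1 42 487.4,-112.4,108,-86.85;python3 look.py g6 side 250 270 410 420 4
```

```text
now t=10.15 grasp [483.5 297.1 109.1] jaw -89.66 F [ 0.8  0.2 -2.4] w 0.523 q1,q6 [0.43 2.  ]
[[[-0.0001, 0.0001, 0.041, -0.28, 1.0], [0.0001, 0.0001, 0.041, -0.28, 1.0], [0.0003, 0.0001, 0.041, -0.28, 1.0], [0.0005, 0.0001, 0.041, -0.28, 1.0], [0.0007, 0.0001, 0.0409, -0.28, 1.0]]]
[[[0.0009, 0.0001, 0.0409, -0.28, 1.0], [0.0011, 0.0001, 0.0409, -0.28, 1.0], [0.0013, 0.0001, 0.0409, -0.28, 1.0], [0.0015, 0.0001, 0.0409, -0.28, 1.0], [0.0017, 0.0001, 0.0409, -0.28, 1.0]]]
```

View pics/g6_side.png

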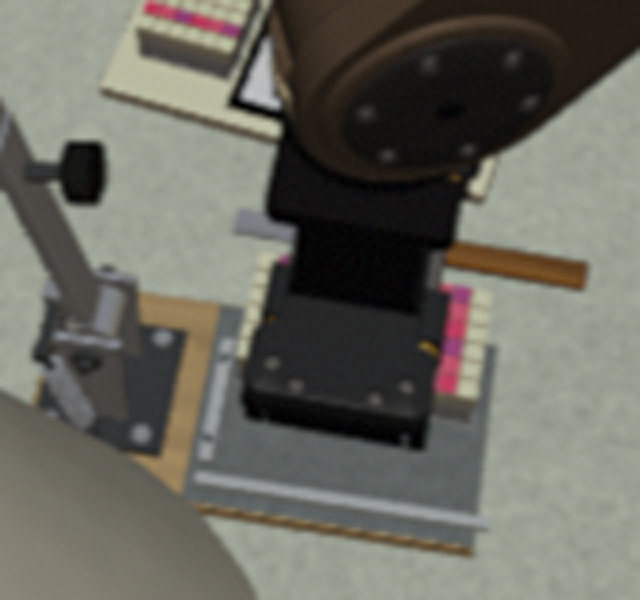

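step_arm(
  commands=[
    [[0, 0, 0.015, -0.3, 1], [0, 0, 0.03, -0.3, 1], [0, 0, 0.042, -0.3, 1], [0, 0, 0.042, -0.3, 1], [0.0005, 0, 0.042, -0.3, 1]],
  ],
)

```text
clock: 10.82
tcp_pos: [485.7, 124.1, 277.6]
tool_rot: [-0.038, 2.206, -2.206]
ft_force: [0.4, -0.6, -2.5]
width: 0.525
```

step_arm(
  commands=[
    [[0.0005, 0, 0.042, -0.3, 1], [0.001, 0, 0.042, -0.3, 1], [0.001, 0, 0.042, -0.3, 1], [0.0015, 0, 0.042, -0.3, 1], [0.0015, 0, 0.03, -0.1, 1]],
  ],
)

```text
clock: 11.45
tcp_pos: [488.2, -74.1, 277.6]
tool_rot: [-0.061, 2.195, -2.195]
ft_force: [1.3, -0.1, -2.8]
width: 0.524
```

```bash
python3 plan.py 1 30 487.4,-112.4,108,-86.85
```

```text
now t=11.45 grasp [488.2 -74.1 106.6] jaw -86.92 F [ 1.3 -0.1 -2.8] w 0.524 q1,q6 [-0.28  1.23]
[[[0.0014, -0.0007, 0.0191, -0.04, 1.0], [0.0014, -0.0007, 0.0191, -0.04, 1.0]]]
```

step_arm(
  commands=[
    [[0.0014, 0, 0.02, 0, 1], [0.0014, 0, 0.014, 0, 1], [0, 0.02, 0.004, 0, 1], [0, 0.015, 0, 0, 1], [0, 0, 0, 0, 1]],
  ],
)

```text
clock: 12.08
tcp_pos: [488.0, -109.7, 242.4]
tool_rot: [-0.063, 2.196, -2.194]
ft_force: [-0.1, 0.3, -3.2]
width: 0.523
```

```bash
python3 plan.py 1 20 487.4,-112.4,37,-86.85;python3 look.py g7 side 280 130 440 260 4 top 320 170 440 310 4
```

```text
now t=12.07 grasp [ 488.  -109.7   71.4] jaw -86.85 F [-0.1  0.3 -3.2] w 0.523 q1,q6 [-0.35  1.16]
[[[0.0004, 0.0172, 0.0013, 0.0, 1.0], [0.0004, 0.0172, 0.0013, 0.0, 1.0]]]
```

View pics/g7_side.png

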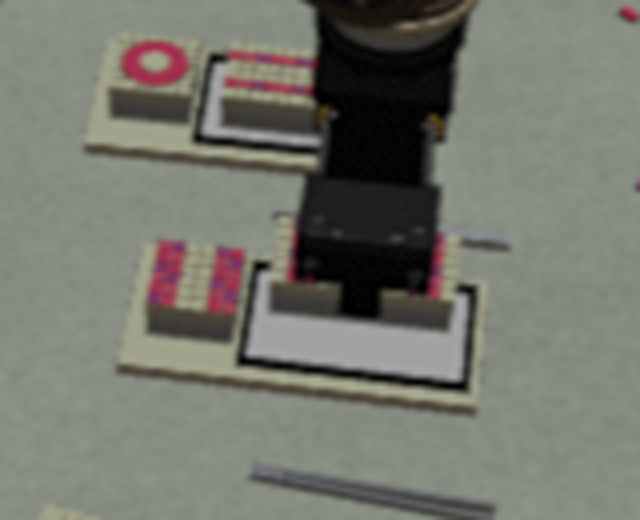

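View pics/g7_top.png

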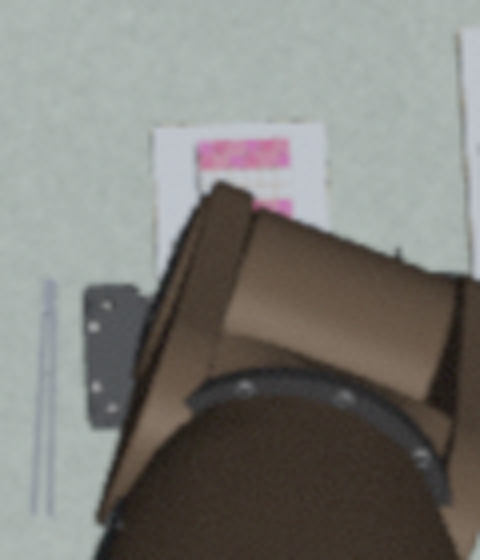

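step_arm(
  commands=[
    [[0, 0.01, 0.0025, 0, 1], [0, 0.01, 0, 0, 1], [0, 0.007, 0, 0, 1], [0, 0.004, 0, 0, 1], [0, 0, 0, 0, 1]],
  ],
)

```text
clock: 12.8
tcp_pos: [488.5, -112.5, 212.2]
tool_rot: [-0.061, 2.194, -2.194]
ft_force: [0.1, -0.1, -2.2]
width: 0.525
```

```bash
python3 look.py g8 side 280 130 440 260 4;python3 plan.py 1 20 487.4,-112.4,37.2,-86.85
```

```text
now t=12.85 grasp [ 488.5 -112.5   41.5] jaw -86.86 F [-0.7 -0.3 -2.5] w 0.523 q1,q6 [-0.36  1.16]
[[[0.0011, 0.0043, -0.0001, -0.01, 1.0]]]
```

View pics/g8_side.png

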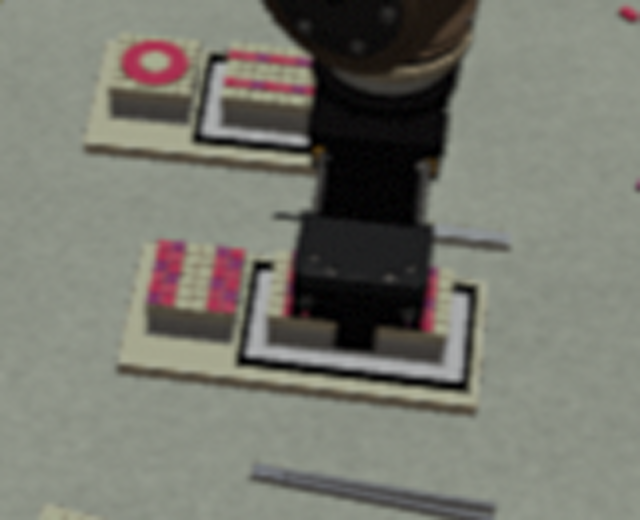

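step_arm(
  commands=[
    [[0, 0.0015, 0, 0, 1], [0, 0.001, 0, 0, 1], [0, 0.0005, 0, 0, 1], [0, 0, 0, 0, 1]],
  ],
)

```text
clock: 13.35
tcp_pos: [488.5, -112.5, 209.5]
tool_rot: [-0.06, 2.194, -2.194]
ft_force: [-0.6, -0.6, -1.9]
width: 0.525
```

step_arm(
  commands=[
    [[0, 0.0007, 0, 0, 1], [0, 0.0005, 0, 0, 1], [0, 0, 0, 0, 1]],
  ],
)

```text
clock: 13.72
tcp_pos: [488.4, -112.5, 208.5]
tool_rot: [-0.06, 2.193, -2.194]
ft_force: [-1.3, 0.0, 4.1]
width: 0.521
```

step_arm(
  commands=[
    [[0, 0, 0, 0, 0], [0, 0, 0, 0, -0.4], [0, 0, 0, 0, -0.8], [0, -0.01, 0, 0, -1], [0, -0.03, 0, 0, -1]],
  ],
)

```text
clock: 14.35
tcp_pos: [488.3, -112.5, 248.3]
tool_rot: [-0.062, 2.196, -2.194]
ft_force: [-0.1, -0.3, 0.7]
width: 0.887
```

```bash
python3 plan.py -1 50 488,-112,110,-88 505,109.2,110,-95.6
```

```text
now t=14.35 grasp [ 488.3 -112.5   77.3] jaw -86.87 F [-0.1 -0.3  0.7] w 0.887 q1,q6 [-0.36  1.16]
[[[0.0003, -0.0327, -0.0005, 1.13, -1.0], [-0.0049, 0.0, -0.0441, 1.52, -1.0], [-0.0038, 0.0, -0.0442, 1.52, -1.0], [-0.0026, 0.0, -0.0443, 1.52, -1.0], [-0.0014, 0.0, -0.0443, 1.52, -1.0]]]
[[[-0.0002, 0.0, -0.0444, 1.52, -1.0]]]
```

step_arm(
  commands=[
    [[0, -0.033, 0, 1.1, -1], [-0.005, 0, -0.044, 1.5, -1], [-0.004, 0, -0.044, 1.5, -1], [-0.0025, 0, -0.044, 1.5, -1], [-0.0015, 0, -0.044, 1.5, -1]],
  ],
)

```text
clock: 14.98
tcp_pos: [502.0, 64.9, 282.0]
tool_rot: [-0.077, -2.186, 2.186]
ft_force: [0.9, -0.5, 1.0]
width: 0.997
```

step_arm(
  commands=[
    [[0, 0, -0.0445, 1.5, -1], [0, 0.02, 0, 0, -1], [0, 0, 0, 0, -1]],
  ],
)

```text
clock: 15.35
tcp_pos: [504.9, 108.3, 261.0]
tool_rot: [-0.101, -2.172, 2.173]
ft_force: [-0.0, -0.2, -0.3]
width: 1.001
```

```bash
python3 plan.py -1 25 505,109.2,37,-95.6;python3 look.py h1 side 280 130 440 350 3 top 320 170 440 310 4
```

```text
now t=15.35 grasp [504.9 108.3  90. ] jaw -95.41 F [-0.  -0.2 -0.3] w 1.001 q1,q6 [0.08 1.75]
[[[-0.0, 0.0177, -0.0003, 0.06, -1.0], [-0.0, 0.0177, -0.0003, 0.06, -1.0], [-0.0, 0.0177, -0.0003, 0.06, -1.0]]]
```

View pics/h1_side.png

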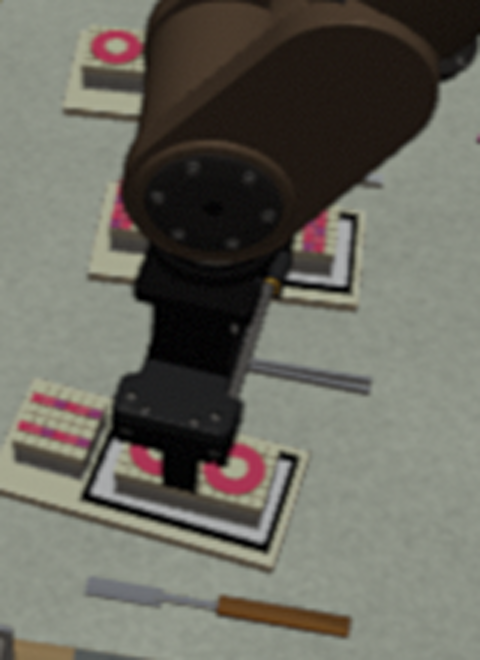

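View pics/h1_top.png

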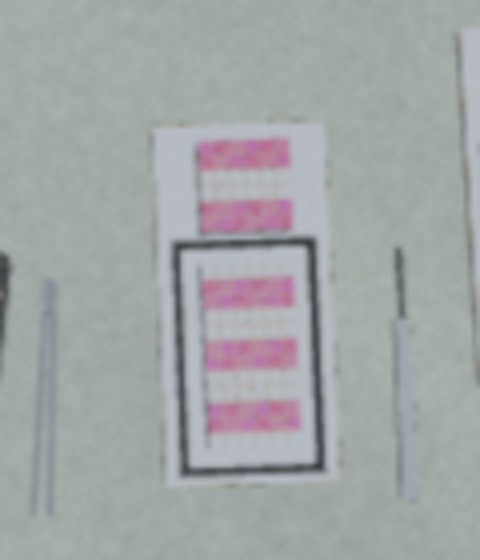

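step_arm(
  commands=[
    [[0, 0.02, -0.001, 0.1, -1], [0, 0.02, 0, 0, -1], [0, 0.012, 0, 0, -1], [0, 0, 0, 0, -1]],
  ],
)

```text
clock: 15.95
tcp_pos: [505.4, 108.6, 209.2]
tool_rot: [-0.105, -2.171, 2.171]
ft_force: [-0.5, 0.5, 0.2]
width: 1.0
```

step_arm(
  commands=[
    [[0, 0, 0, 0, 0.1], [0, 0, 0, 0, 0.1], [0, 0, 0, 0, 1], [0, 0, 0, 0, 1], [0, 0, 0, 0, 1]],
  ],
)

```text
clock: 16.58
tcp_pos: [505.3, 109.0, 209.4]
tool_rot: [-0.106, -2.172, 2.172]
ft_force: [-0.3, 1.8, 0.3]
width: 0.533
```

step_arm(
  commands=[
    [[0, 0, 0, 0, 1], [0, -0.005, 0, 0, 1], [0, -0.015, 0, 0, 1], [0, -0.025, 0, 0, 1], [0, -0.02, 0, 0, 1]],
  ],
)

```text
clock: 17.2
tcp_pos: [505.2, 108.9, 276.0]
tool_rot: [-0.106, -2.172, 2.172]
ft_force: [-0.8, -0.7, -2.8]
width: 0.524
```

```bash
python3 plan.py 1 38 483.6,297,103,-89.6;python3 look.py h2 side 280 230 440 350 4
```

```text
now t=17.20 grasp [505.2 108.9 105. ] jaw -95.56 F [-0.8 -0.7 -2.8] w 0.524 q1,q6 [0.08 1.75]
[[[0.0079, 0.0004, -0.037, -1.19, 1.0], [0.0072, 0.0004, -0.0372, -1.19, 1.0], [0.0064, 0.0004, -0.0373, -1.19, 1.0], [0.0056, 0.0004, -0.0374, -1.19, 1.0], [0.0048, 0.0004, -0.0376, -1.19, 1.0]]]
```

View pics/h2_side.png

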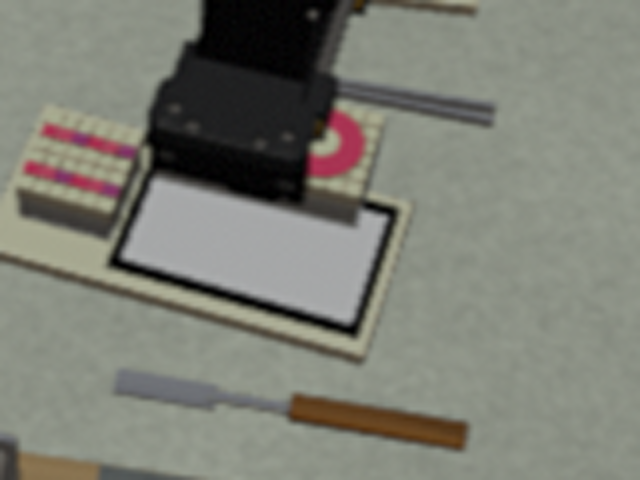

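step_arm(
  commands=[
    [[0.004, 0, -0.02, -1.2, 1], [0.0075, 0, -0.037, -1.2, 1], [0.0065, 0, -0.0375, -1.2, 1], [0.006, 0, -0.0375, -1.2, 1], [0.005, 0, -0.0375, -1.2, 1]],
  ],
)

```text
clock: 17.88
tcp_pos: [484.6, 280.9, 274.6]
tool_rot: [-0.009, 2.217, -2.217]
ft_force: [0.3, -0.1, -2.3]
width: 0.524
```

step_arm(
  commands=[
    [[0.003, 0, -0.019, 0, 1], [0, 0.01, 0, 0, 1], [0, 0.02, 0, 0, 1], [0, 0.01, 0, 0, 1], [0, 0, 0, 0, 1]],
  ],
)

```text
clock: 18.5
tcp_pos: [482.0, 298.0, 233.6]
tool_rot: [-0.009, 2.218, -2.22]
ft_force: [0.2, 0.3, -1.6]
width: 0.524
```

```bash
python3 plan.py 1 12 483.6,297,41,-89.6;python3 look.py h3 side 250 300 410 420 4 top 200 160 320 300 4
```

```text
now t=18.50 grasp [482.  298.   62.6] jaw -89.62 F [ 0.2  0.3 -1.6] w 0.524 q1,q6 [0.44 2.  ]
[[[-0.0008, 0.0108, 0.0005, -0.01, 1.0], [-0.0008, 0.0108, 0.0005, -0.01, 1.0]]]
```

View pics/h3_side.png

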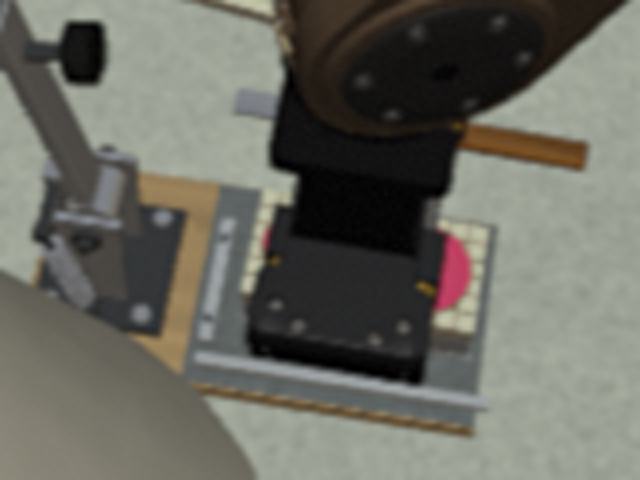

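View pics/h3_top.png

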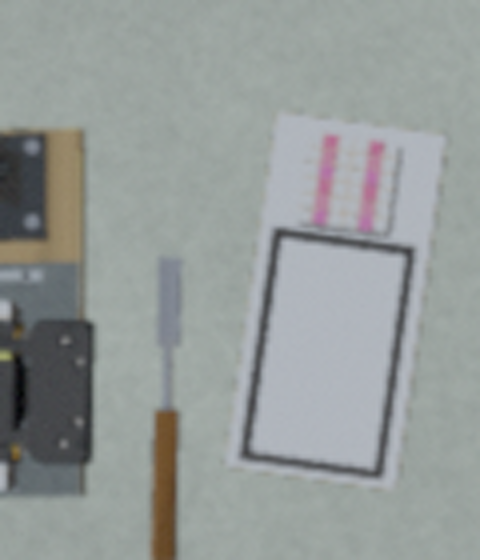

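step_arm(
  commands=[
    [[-0.001, 0.01, 0.001, 0, 1], [0, 0.008, 0, 0, 1], [0, 0.004, 0, 0, 1], [0, 0.0015, 0, 0, 1], [0, 0, 0, 0, 1]],
  ],
)

```text
clock: 19.23
tcp_pos: [482.8, 297.8, 210.8]
tool_rot: [-0.009, 2.217, -2.218]
ft_force: [0.4, -0.9, -2.7]
width: 0.523
```

step_arm(
  commands=[
    [[0, 0.0008, 0, 0, 1], [0, 0.0005, 0, 0, 1], [0, 0.0003, 0, 0, 1], [0, 0, 0, 0, 1]],
  ],
)

```text
clock: 19.73
tcp_pos: [482.8, 297.7, 209.4]
tool_rot: [-0.008, 2.218, -2.218]
ft_force: [-0.5, -0.2, 1.1]
width: 0.524
```

step_arm(
  commands=[
    [[0, 0, 0, 0, 0], [0, 0, 0, 0, -0.4], [0, 0, 0, 0, -0.8], [0, -0.01, 0, 0, -1], [0, -0.03, 0, 0, -1]],
  ],
)

```text
clock: 20.35
tcp_pos: [482.7, 297.7, 249.1]
tool_rot: [-0.011, 2.217, -2.22]
ft_force: [-0.3, -0.2, -0.3]
width: 0.888
```

```bash
python3 plan.py -1 55 483,297,120,-89 545.4,-286.2,105,-87.3
```

```text
now t=20.35 grasp [482.7 297.7  78.1] jaw -89.56 F [-0.3 -0.2 -0.3] w 0.888 q1,q6 [0.44 2.  ]
[[[-0.0003, -0.0419, 0.0007, -0.56, -1.0], [-0.0048, 0.0014, 0.0531, -0.15, -1.0], [-0.0046, 0.0014, 0.0531, -0.15, -1.0], [-0.0045, 0.0014, 0.0531, -0.15, -1.0], [-0.0043, 0.0014, 0.0531, -0.15, -1.0]]]
[[[-0.0042, 0.0014, 0.0532, -0.15, -1.0], [-0.0041, 0.0014, 0.0532, -0.15, -1.0], [-0.0039, 0.0014, 0.0532, -0.15, -1.0], [-0.0038, 0.0014, 0.0532, -0.15, -1.0], [-0.0036, 0.0014, 0.0532, -0.15, -1.0]]]
[[[-0.0035, 0.0014, 0.0532, -0.15, -1.0], [-0.0034, 0.0014, 0.0532, -0.15, -1.0]]]
```

step_arm(
  commands=[
    [[0, -0.042, 0, -0.6, -1], [-0.005, 0.001, 0.053, -0.1, -1], [-0.0045, 0.001, 0.053, -0.2, -1], [-0.0045, 0.001, 0.053, -0.1, -1], [-0.0045, 0.001, 0.053, -0.2, -1]],
  ],
)

```text
clock: 20.98
tcp_pos: [505.9, 84.6, 287.9]
tool_rot: [-0.031, 2.206, -2.206]
ft_force: [0.6, 0.8, -0.1]
width: 1.0
```

step_arm(
  commands=[
    [[-0.004, 0.002, 0.053, -0.1, -1], [-0.004, 0.002, 0.053, -0.2, -1], [-0.004, 0.001, 0.053, -0.1, -1], [-0.004, 0.001, 0.053, -0.2, -1], [-0.0035, 0.001, 0.053, -0.2, -1]],
  ],
)

```text
clock: 21.6
tcp_pos: [534.2, -179.9, 281.0]
tool_rot: [-0.046, 2.199, -2.2]
ft_force: [1.1, 0.2, -0.5]
width: 0.997
```

step_arm(
  commands=[
    [[-0.0035, 0.002, 0.053, -0.2, -1], [-0.0035, 0.002, 0.053, -0.2, -1], [0, 0.01, 0, 0, -1], [0, 0, 0, 0, -1]],
  ],
)

```text
clock: 22.1
tcp_pos: [545.5, -283.3, 265.8]
tool_rot: [-0.055, 2.198, -2.196]
ft_force: [0.0, 0.1, 0.2]
width: 1.003
```

```bash
python3 plan.py -1 22 545.4,-286.2,37.5,-87.3;python3 look.py h4 side 280 100 440 230 4 top 160 160 320 300 4
```

```text
now t=22.10 grasp [ 545.5 -283.3   94.8] jaw -87.19 F [0.  0.1 0.2] w 1.003 q1,q6 [-0.59  0.94]
[[[0.0001, 0.0191, 0.001, 0.04, -1.0], [0.0001, 0.0191, 0.001, 0.04, -1.0], [0.0001, 0.0191, 0.001, 0.04, -1.0]]]
```

View pics/h4_side.png

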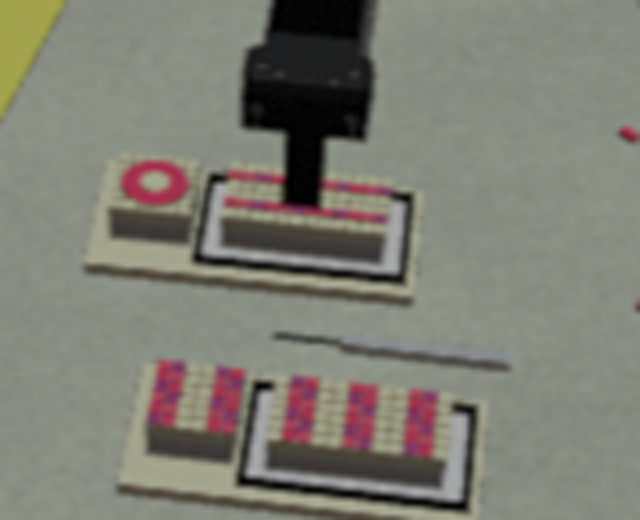

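View pics/h4_top.png

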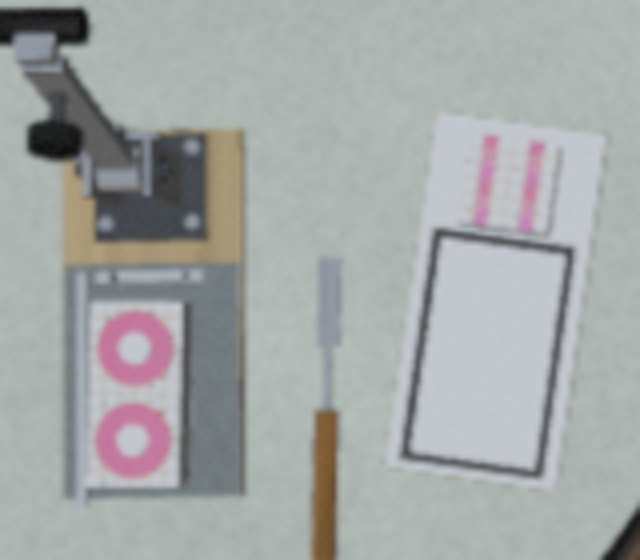

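step_arm(
  commands=[
    [[0, 0.02, 0.0015, 0, -1], [0, 0.02, 0.001, 0, -1], [0, 0.012, 0, 0, -1], [0, 0.005, 0, 0, -1], [0, 0, 0, 0, -1]],
  ],
)

```text
clock: 22.82
tcp_pos: [546.2, -285.9, 209.4]
tool_rot: [-0.055, 2.196, -2.196]
ft_force: [-0.7, -0.7, 0.0]
width: 1.003
```

step_arm(
  commands=[
    [[0, 0, 0, 0, 0.1], [0, 0, 0, 0, 0.1], [0, 0, 0, 0, 1], [0, 0, 0, 0, 1], [0, 0, 0, 0, 1]],
  ],
)

```text
clock: 23.45
tcp_pos: [546.0, -286.1, 209.2]
tool_rot: [-0.054, 2.196, -2.196]
ft_force: [0.0, 0.7, 0.4]
width: 0.529
```

step_arm(
  commands=[
    [[0, 0, 0, 0, 1], [0, -0.005, 0, 0, 1], [0, -0.015, 0, 0, 1], [0, -0.025, 0, 0, 1], [0, -0.025, 0, 0, 1]],
  ],
)

```text
clock: 24.08
tcp_pos: [546.0, -286.1, 280.9]
tool_rot: [-0.054, 2.196, -2.197]
ft_force: [0.5, -0.3, -2.4]
width: 0.526
```

```bash
python3 plan.py 1 42 508.6,108.8,110,-96.9;python3 look.py h5 side 280 100 440 230 4
```

```text
now t=24.07 grasp [ 546.  -286.1  109.9] jaw -87.16 F [ 0.5 -0.3 -2.4] w 0.526 q1,q6 [-0.59  0.93]
[[[0.0018, -0.0, -0.0396, 0.97, 1.0], [0.0025, -0.0, -0.0396, 0.97, 1.0], [0.0031, -0.0, -0.0395, 0.97, 1.0], [0.0038, -0.0, -0.0395, 0.97, 1.0], [0.0045, -0.0, -0.0394, 0.97, 1.0]]]
[[[0.0051, -0.0, -0.0393, 0.97, 1.0], [0.0058, -0.0, -0.0392, 0.97, 1.0], [0.0065, -0.0, -0.0391, 0.97, 1.0], [0.0071, -0.0, -0.039, 0.97, 1.0], [0.0078, -0.0, -0.0389, 0.97, 1.0]]]
```

View pics/h5_side.png

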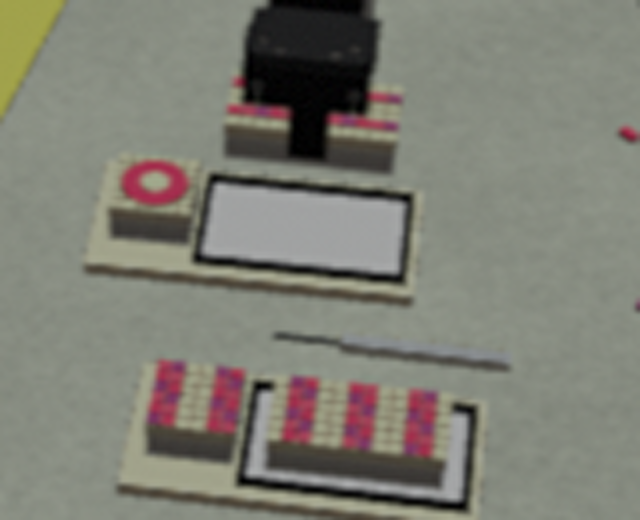

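step_arm(
  commands=[
    [[0.001, 0, -0.015, 1, 1], [0.002, 0, -0.03, 1, 1], [0.003, 0, -0.042, 1, 1], [0.004, 0, -0.042, 1, 1], [0.0045, 0, -0.042, 1, 1]],
  ],
)

```text
clock: 24.75
tcp_pos: [529.3, -113.1, 278.3]
tool_rot: [-0.041, -2.202, 2.2]
ft_force: [0.6, -0.4, -2.0]
width: 0.517
```

step_arm(
  commands=[
    [[0.005, 0, -0.042, 1, 1], [0.006, 0, -0.042, 1, 1], [0.0065, 0, -0.042, 1, 1], [0.007, 0, -0.042, 1, 1], [0.008, 0, -0.03, 0.7, 1]],
  ],
)

```text
clock: 25.38
tcp_pos: [510.6, 87.0, 278.3]
tool_rot: [-0.128, -2.159, 2.159]
ft_force: [1.2, -1.0, -2.9]
width: 0.524
```

```bash
python3 plan.py 1 30 508.6,108.8,110,-96.9
```

```text
now t=25.38 grasp [510.6  87.  107.3] jaw -96.86 F [ 1.2 -1.  -2.9] w 0.524 q1,q6 [0.04 1.73]
[[[0.0046, -0.0027, -0.0214, 0.04, 1.0]]]
```

step_arm(
  commands=[
    [[0.001, 0, -0.012, 0, 1], [0, 0.015, 0, 0, 1], [0, 0.02, 0, 0, 1], [0, 0.01, 0, 0, 1], [0, 0, 0, 0, 1]],
  ],
)

```text
clock: 26.0
tcp_pos: [512.2, 96.1, 233.2]
tool_rot: [-0.128, -2.158, 2.159]
ft_force: [0.4, 0.4, -2.0]
width: 0.525
```

```bash
python3 plan.py 1 12 508.6,108.8,42,-96.9;python3 look.py h6 side 280 220 440 350 4
```

```text
now t=26.00 grasp [512.2  96.1  62.2] jaw -96.92 F [ 0.4  0.4 -2. ] w 0.525 q1,q6 [0.06 1.75]
[[[0.0017, 0.0067, -0.0041, -0.01, 1.0], [0.0017, 0.0067, -0.0041, -0.01, 1.0], [0.0017, 0.0067, -0.0041, -0.01, 1.0]]]
```

View pics/h6_side.png

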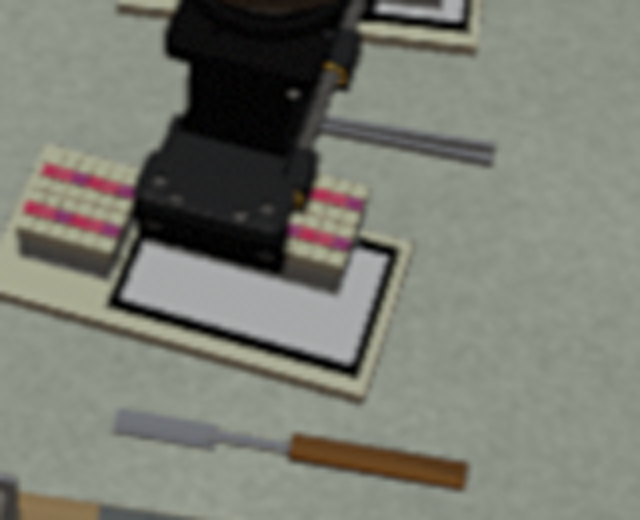

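step_arm(
  commands=[
    [[0.0025, 0, -0.006, 0, 1], [0.0025, 0, -0.0065, 0, 1], [0, 0.01, 0, 0, 1], [0, 0.008, 0, 0, 1], [0, 0, 0, 0, 1]],
  ],
)

```text
clock: 26.68
tcp_pos: [508.6, 109.7, 215.3]
tool_rot: [-0.128, -2.159, 2.159]
ft_force: [0.0, -0.9, -1.9]
width: 0.523
```

```bash
python3 plan.py 1 12 508.6,108.8,38.2,-96.9;python3 look.py h7 side 280 220 440 350 4 top 240 170 340 300 4
```

```text
now t=26.68 grasp [508.6 109.7  44.3] jaw -96.86 F [ 0.  -0.9 -1.9] w 0.523 q1,q6 [0.09 1.78]
[[[-0.0001, 0.0061, 0.0009, 0.04, 1.0]]]
```

View pics/h7_side.png

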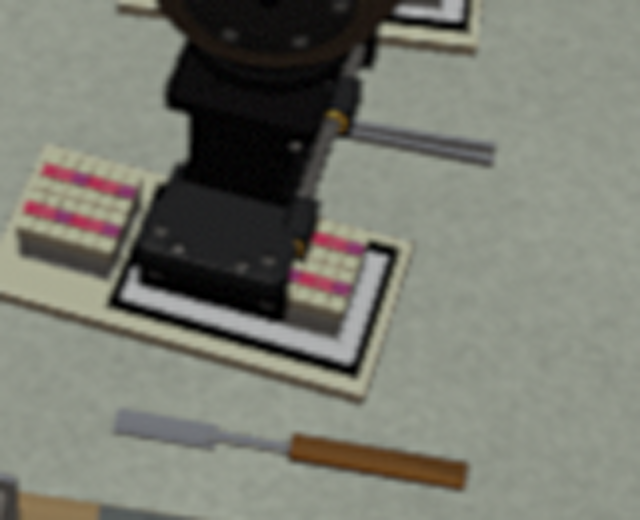

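View pics/h7_top.png

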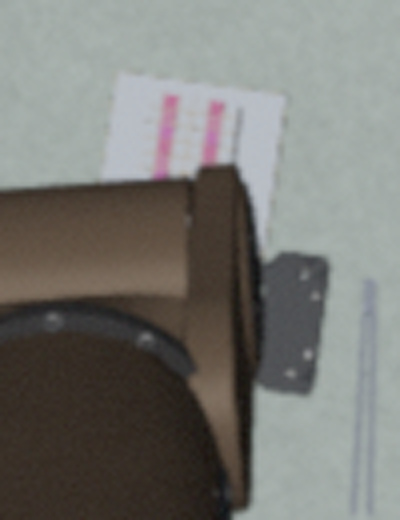

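step_arm(
  commands=[
    [[0, 0.003, 0.0005, 0, 1], [0, 0.0015, 0, 0, 1], [0, 0.0008, 0, 0, 1], [0, 0, 0, 0, 1]],
  ],
)

```text
clock: 27.28
tcp_pos: [508.7, 109.3, 210.9]
tool_rot: [-0.129, -2.16, 2.16]
ft_force: [-0.5, 1.4, -1.8]
width: 0.527
```

step_arm(
  commands=[
    [[0, 0.0006, 0, 0, 1], [0, 0.0004, 0, 0, 1], [0, 0, 0, 0, 1]],
  ],
)

```text
clock: 27.65
tcp_pos: [508.7, 109.3, 209.9]
tool_rot: [-0.129, -2.16, 2.16]
ft_force: [-0.6, 0.2, -2.4]
width: 0.526
```

step_arm(
  commands=[
    [[0, 0.0005, 0, 0, 1], [0, 0.0003, 0, 0, 1], [0, 0, 0, 0, 1]],
  ],
)

```text
clock: 28.02
tcp_pos: [508.7, 109.3, 209.2]
tool_rot: [-0.13, -2.16, 2.16]
ft_force: [-1.0, 0.1, 0.4]
width: 0.521
```

Contact. Release and go to the discs section in the jig.

step_arm(
  commands=[
    [[0, 0, 0, 0, 0], [0, 0, 0, 0, -0.4], [0, 0, 0, 0, -0.8], [0, -0.01, 0, 0, -1], [0, -0.035, 0, 0, -1]],
  ],
)

```text
clock: 28.65
tcp_pos: [508.5, 109.2, 253.9]
tool_rot: [-0.126, -2.158, 2.159]
ft_force: [0.4, -0.1, 0.0]
width: 0.887
```

```bash
python3 plan.py -1 45 508,110,105,-96 482.8,297.7,105,-89.5
```

```text
now t=28.65 grasp [508.5 109.2  82.9] jaw -96.87 F [ 0.4 -0.1  0. ] w 0.887 q1,q6 [0.08 1.78]
[[[0.0006, -0.0221, -0.0007, -0.87, -1.0], [0.0089, 0.0, -0.0368, -1.3, -1.0], [0.0081, 0.0, -0.037, -1.3, -1.0], [0.0073, 0.0, -0.0372, -1.3, -1.0], [0.0064, 0.0, -0.0373, -1.3, -1.0]]]
[[[0.0056, 0.0, -0.0375, -1.3, -1.0]]]
```

step_arm(
  commands=[
    [[0.0005, -0.022, 0, -0.9, -1], [0.009, 0, -0.037, -1.3, -1], [0.008, 0, -0.037, -1.3, -1], [0.007, 0, -0.037, -1.3, -1], [0.0065, 0, -0.037, -1.3, -1]],
  ],
)

```text
clock: 29.28
tcp_pos: [487.8, 260.3, 276.8]
tool_rot: [-0.015, -2.216, 2.215]
ft_force: [0.5, -0.3, 0.8]
width: 0.997
```

step_arm(
  commands=[
    [[0.0055, 0, -0.0375, -1.3, -1], [0, 0.025, 0, 0, -1], [0, 0.01, 0, 0, -1], [0, 0, 0, 0, -1]],
  ],
)

```text
clock: 29.78
tcp_pos: [483.2, 296.4, 241.0]
tool_rot: [-0.011, 2.217, -2.218]
ft_force: [0.4, 0.3, 0.8]
width: 1.0
```

```bash
python3 plan.py -1 20 482.8,297.7,38.4,-89.5;python3 look.py i1 side 250 220 420 420 3 top 240 160 350 300 4
```

```text
now t=29.77 grasp [483.2 296.4  70. ] jaw -89.50 F [0.4 0.3 0.8] w 1.000 q1,q6 [0.43 2.  ]
[[[0.0002, 0.0158, -0.0007, 0.0, -1.0], [0.0002, 0.0158, -0.0007, 0.0, -1.0]]]
```

View pics/i1_side.png

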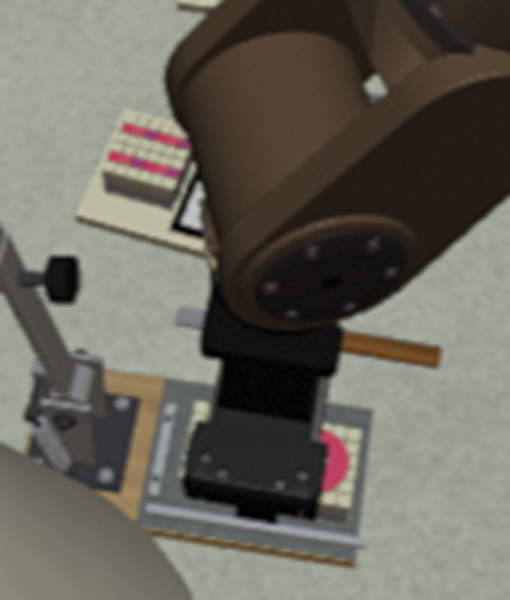

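View pics/i1_top.png

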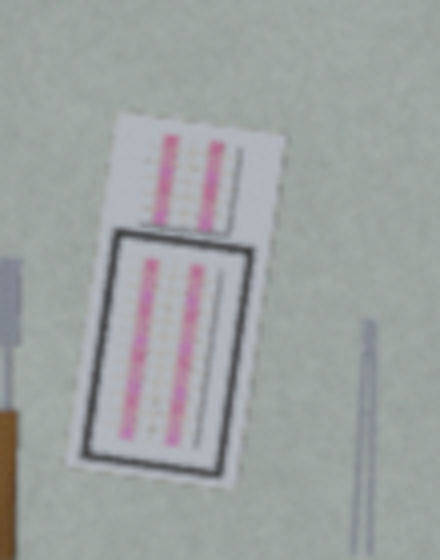

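step_arm(
  commands=[
    [[0, 0.014, -0.001, 0, -1], [0, 0.012, 0, 0, -1], [0, 0.0055, 0, 0, -1], [0, 0, 0, 0, -1]],
  ],
)

```text
clock: 30.38
tcp_pos: [483.1, 297.7, 208.9]
tool_rot: [-0.011, 2.217, -2.218]
ft_force: [0.6, -0.8, -0.2]
width: 1.003
```

step_arm(
  commands=[
    [[0, 0, 0, 0, 0.1], [0, 0, 0, 0, 0.1], [0, 0, 0, 0, 1], [0, 0, 0, 0, 1], [0, 0, 0, 0, 1]],
  ],
)

```text
clock: 31.0
tcp_pos: [483.1, 297.7, 209.6]
tool_rot: [-0.01, 2.217, -2.217]
ft_force: [0.0, -0.5, 0.7]
width: 0.528
```

step_arm(
  commands=[
    [[0, 0, 0, 0, 1], [0, -0.005, 0, 0, 1], [0, -0.015, 0, 0, 1], [0, -0.025, 0, 0, 1], [0, -0.025, 0, 0, 1]],
  ],
)

```text
clock: 31.62
tcp_pos: [483.0, 297.7, 281.2]
tool_rot: [-0.01, 2.217, -2.217]
ft_force: [-0.4, -0.1, -2.7]
width: 0.528
```

```bash
python3 plan.py 1 42 546,-284.5,110,-85.93
```

```text
now t=31.62 grasp [483.  297.7 110.2] jaw -89.46 F [-0.4 -0.1 -2.7] w 0.528 q1,q6 [0.44 2.  ]
[[[-0.0041, 0.0, 0.0416, -0.25, 1.0], [-0.0039, 0.0, 0.0416, -0.25, 1.0], [-0.0037, 0.0, 0.0417, -0.25, 1.0], [-0.0036, 0.0, 0.0417, -0.25, 1.0], [-0.0034, 0.0, 0.0417, -0.25, 1.0]]]
[[[-0.0032, 0.0, 0.0417, -0.25, 1.0], [-0.003, 0.0, 0.0417, -0.25, 1.0], [-0.0028, 0.0, 0.0417, -0.25, 1.0], [-0.0027, 0.0, 0.0417, -0.25, 1.0], [-0.0025, 0.0, 0.0418, -0.25, 1.0]]]
[[[-0.0023, 0.0, 0.0418, -0.25, 1.0], [-0.0021, 0.0, 0.0418, -0.25, 1.0], [-0.0019, 0.0, 0.0418, -0.25, 1.0], [-0.0017, 0.0, 0.0418, -0.25, 1.0]]]
```

step_arm(
  commands=[
    [[-0.002, 0, 0.015, -0.2, 1], [-0.003, 0, 0.03, -0.3, 1], [-0.004, 0, 0.042, -0.2, 1], [-0.004, 0, 0.042, -0.3, 1], [-0.004, 0, 0.042, -0.2, 1]],
  ],
)

```text
clock: 32.25
tcp_pos: [503.1, 124.9, 278.9]
tool_rot: [-0.035, 2.206, -2.207]
ft_force: [0.5, -0.5, -2.6]
width: 0.525
```

step_arm(
  commands=[
    [[-0.0035, 0, 0.042, -0.3, 1], [-0.0035, 0, 0.042, -0.2, 1], [-0.003, 0, 0.042, -0.3, 1], [-0.003, 0, 0.042, -0.2, 1], [-0.003, 0, 0.042, -0.3, 1]],
  ],
)

```text
clock: 32.88
tcp_pos: [527.1, -84.2, 278.9]
tool_rot: [-0.059, 2.195, -2.195]
ft_force: [0.9, 0.4, -2.7]
width: 0.523
```

step_arm(
  commands=[
    [[-0.0025, 0, 0.042, -0.2, 1], [-0.002, 0, 0.042, -0.3, 1], [-0.002, 0, 0.042, -0.2, 1], [-0.002, 0, 0.042, -0.3, 1], [0, 0, 0.02, 0, 1]],
  ],
)

```text
clock: 33.5
tcp_pos: [546.7, -271.7, 278.7]
tool_rot: [-0.076, 2.187, -2.187]
ft_force: [0.1, -0.4, -1.8]
width: 0.523
```

```bash
python3 plan.py 1 42 546,-284.5,110,-85.93
```

```text
now t=33.50 grasp [ 546.7 -271.7  107.7] jaw -86.07 F [ 0.1 -0.4 -1.8] w 0.523 q1,q6 [-0.57  0.93]
[[[0.0015, -0.0023, 0.0128, -0.14, 1.0]]]
```

step_arm(
  commands=[
    [[0, 0, 0.006, -0.1, 1], [0, 0.02, 0, 0, 1], [0, 0.02, 0, 0, 1], [0, 0, 0, 0, 1]],
  ],
)

```text
clock: 34.0
tcp_pos: [547.6, -274.1, 238.4]
tool_rot: [-0.083, 2.187, -2.183]
ft_force: [-0.1, 0.3, -1.6]
width: 0.523
```

```bash
python3 plan.py 1 42 546,-284.5,45,-85.93; python3 look.py i2 side 280 100 440 230 4
```

```text
now t=34.00 grasp [ 547.6 -274.1   67.4] jaw -85.80 F [-0.1  0.3 -1.6] w 0.523 q1,q6 [-0.57  0.93]
[[[0.0023, 0.0224, 0.0103, 0.13, 1.0]]]
```

View pics/i2_side.png

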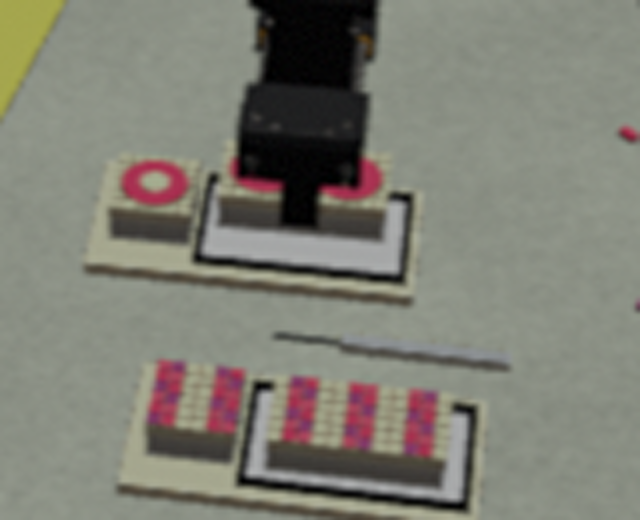

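step_arm(
  commands=[
    [[0.001, 0, 0.005, 0, 1], [0.001, 0, 0.0055, 0, 1], [0, 0.014, 0, 0, 1], [0, 0.01, 0, 0, 1], [0, 0, 0, 0, 1]],
  ],
)

```text
clock: 34.67
tcp_pos: [546.5, -285.7, 214.3]
tool_rot: [-0.081, 2.187, -2.184]
ft_force: [-0.3, 0.4, -3.0]
width: 0.524
```

```bash
python3 plan.py 1 42 546,-284.5,38.5,-85.93; python3 look.py i3 side 280 100 440 230 4
```

```text
now t=34.67 grasp [ 546.5 -285.7   43.3] jaw -85.86 F [-0.3  0.4 -3. ] w 0.524 q1,q6 [-0.59  0.91]
[[[0.0004, 0.0048, -0.0013, 0.07, 1.0]]]
```

View pics/i3_side.png

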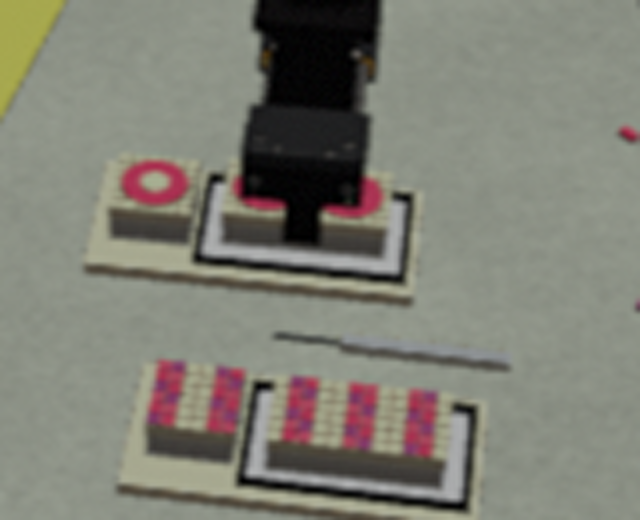

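step_arm(
  commands=[
    [[0, 0.002, -0.0005, 0, 1], [0, 0.001, -0.0005, 0, 1], [0, 0.0006, 0, 0, 1], [0, 0, 0, 0, 1]],
  ],
)

```text
clock: 35.22
tcp_pos: [546.6, -284.9, 212.1]
tool_rot: [-0.079, 2.184, -2.185]
ft_force: [0.3, 0.7, -2.4]
width: 0.522
```

step_arm(
  commands=[
    [[0, 0.0006, 0, 0, 1], [0, 0.0003, 0, 0, 1], [0, 0, 0, 0, 1]],
  ],
)

```text
clock: 35.6
tcp_pos: [546.6, -284.9, 211.1]
tool_rot: [-0.079, 2.185, -2.185]
ft_force: [-0.7, -0.2, -2.0]
width: 0.522
```

step_arm(
  commands=[
    [[0, 0.0007, 0, 0, 1], [0, 0.0004, 0, 0, 1], [0, 0, 0, 0, 1]],
  ],
)

```text
clock: 35.98
tcp_pos: [546.6, -284.9, 210.0]
tool_rot: [-0.079, 2.185, -2.185]
ft_force: [-0.5, 0.2, -2.5]
width: 0.521
```

step_arm(
  commands=[
    [[0, 0.0004, 0, 0, 1], [0, 0, 0, 0, 1]],
  ],
)

```text
clock: 36.22
tcp_pos: [546.6, -284.9, 209.7]
tool_rot: [-0.079, 2.184, -2.185]
ft_force: [0.5, -0.2, -2.4]
width: 0.521
```

step_arm(
  commands=[
    [[0, 0.0004, 0, 0, 1], [0, 0.0002, 0, 0, 1], [0, 0, 0, 0, 1]],
  ],
)

```text
clock: 36.6
tcp_pos: [546.6, -284.9, 209.6]
tool_rot: [-0.079, 2.184, -2.185]
ft_force: [-2.1, 1.2, 5.8]
width: 0.522
```

Contact. Release, retract, look.

step_arm(
  commands=[
    [[0, 0, 0, 0, 0], [0, 0, 0, 0, -0.4], [0, 0, 0, 0, -0.8], [0, -0.01, 0, 0, -1], [0, -0.04, 0, 0, -1]],
  ],
)

```text
clock: 37.22
tcp_pos: [546.4, -284.8, 258.3]
tool_rot: [-0.082, 2.188, -2.184]
ft_force: [0.4, -0.8, 0.9]
width: 0.884
```

step_arm(
  commands=[
    [[0, -0.05, 0, 0, -1], [0, -0.05, 0, 0, -1], [0, -0.02, 0.05, 0, -1], [0, 0, 0.06, 0, -1], [0, 0, 0.06, 0, -1]],
  ],
)

```text
clock: 37.85
tcp_pos: [558.8, -455.9, 380.6]
tool_rot: [-0.078, 2.182, -2.185]
ft_force: [0.4, -0.3, 0.5]
width: 0.998
```

step_arm(
  commands=[
    [[0.05, 0, 0.03, 0, -1], [0.05, 0, 0.03, 0, -1], [0.04, 0, 0, 0, -1], [0, 0, 0, 0, -1]],
  ],
)

```text
clock: 38.35
tcp_pos: [421.2, -525.1, 379.9]
tool_rot: [-0.076, 2.186, -2.187]
ft_force: [0.1, 0.5, 0.5]
width: 0.997
```

```bash
python3 plan.py -1 42 546,-284.5,38.5,-85.93; python3 look.py j1 side 220 100 440 420 1.8 top 330 160 500 300 4; python3 look.py j2 top 160 150 340 300 4 side 250 120 420 350 2.5
```

```text
now t=38.35 grasp [ 421.2 -525.1  208.9] jaw -86.04 F [0.1 0.5 0.5] w 0.997 q1,q6 [-0.99  0.51]
[[[-0.0176, 0.0213, -0.0289, -0.01, -1.0], [-0.0176, 0.0213, -0.0289, -0.01, -1.0], [-0.0176, 0.0213, -0.0289, -0.01, -1.0], [-0.0176, 0.0213, -0.0289, -0.01, -1.0], [-0.0177, 0.0213, -0.0289, -0.01, -1.0]]]
[[[-0.0177, 0.0213, -0.0289, -0.01, -1.0], [-0.0177, 0.0213, -0.0289, -0.01, -1.0], [-0.0177, 0.0213, -0.0289, -0.01, -1.0]]]
```

View pics/j1_top.png

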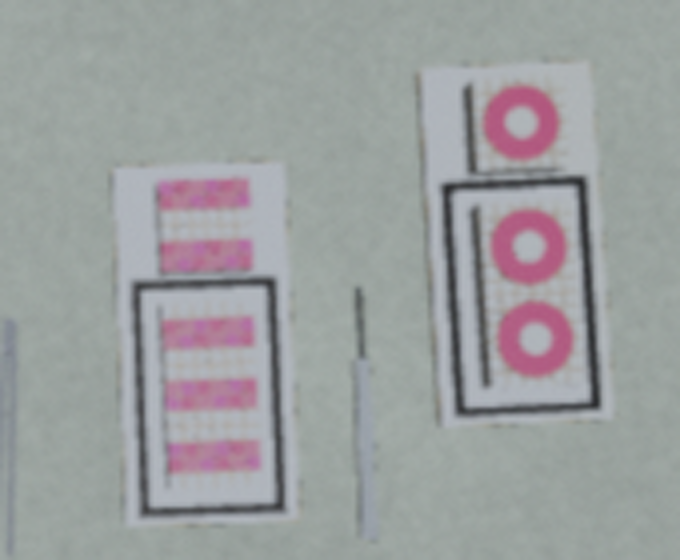

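View pics/j2_top.png

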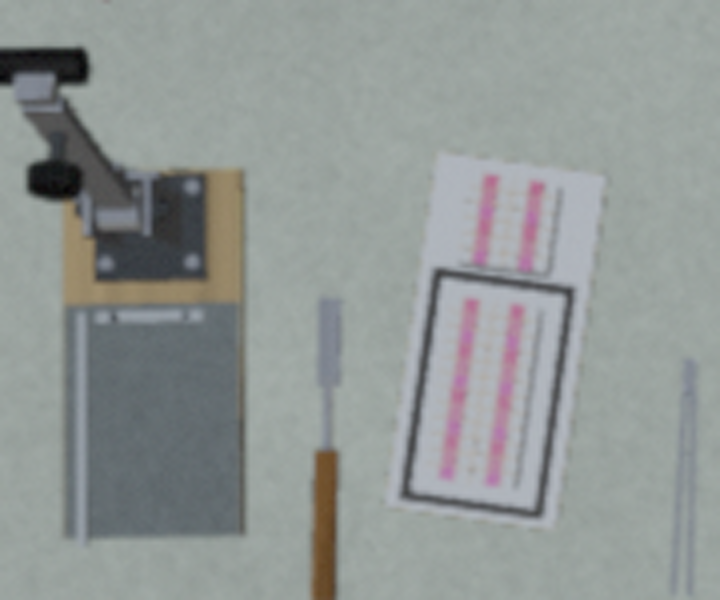

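View pics/j1_side.png

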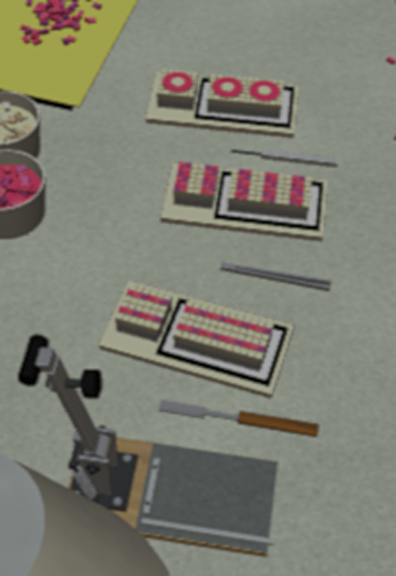

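View pics/j2_side.png

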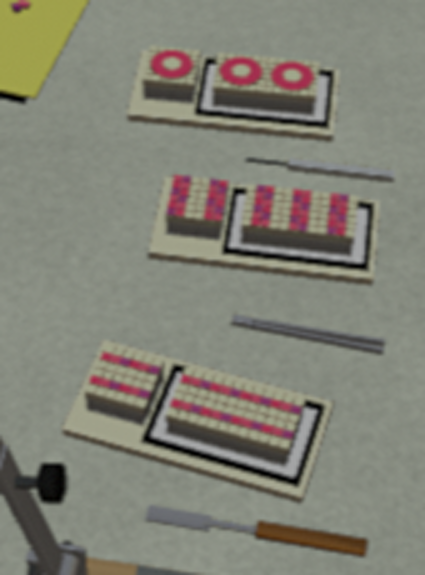

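```bash
python3 -c "
from station import env
print(env.sign_off(), env.read_state()['clock'])"
```

```text
the job is handed in; nothing more can be done
the job is handed in; nothing more can be done
```

All three sections are on their matching boards and the job is handed in. It took about 39 s of the 115 s allowed.

- **Order:** I pinched the clamp grip by its ends, swung the arm open until it stayed on its stop, then moved the bars section from the jig to `board_bars`. The discs section went into the empty jig as a temporary spot, the stripes section to `board_stripes`, and the discs section to `board_discs`. Each section was lowered in small steps until the wrist force showed contact, then released.
- **Last pictures (side and top):** Every section lies flat, face up and inside its black border, in line with its end piece. The stripes section is about 3 mm off its board's centre line, against 10 mm of clearance. The clamp arm is standing open, the jig is empty, and the gripper is clear of everything.
- **Forces:** The highest wrist force I read was about 13 N, while pinching the clamp grip slightly off centre.
- **Disagreement:** The two cameras disagreed by 3–5 mm, and heights measured from both views came out mostly 3–8 mm below the stated ones. I averaged the positions, took heights from the text, and confirmed them by contact. All four set-downs touched at the expected height.

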